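# Clamp a fence on a T-slot plate and close the bolt case

### The job

Set the loose fence on the T-slot plate with its notches over the slots, and clamp it there with every T-bolt from the case: lower each bolt's head lengthwise through a slot in front of the notched edge, turn it clockwise until it stands square under the slot's lips, slide it home into a notch of its own and tighten its nut. Also shut the emptied case: press the knee of the lid's locked folding stay to break it while the lid is still up, and lower the lid gently until it is closed. Leave the tin, eraser and marker alone.

Things in the scene. Friction and masses are not known exactly. Their poses are not given: they have to be found in the camera images.
- slot_plate: Steel T-slot plate 190 x 180 x 21 mm, fixed; origin at the centre of its underside, x along its three slots (away from the robot), z up. Slots at y = -60, 0, +60 mm, open along the whole length: mouth 20 mm wide, 7 mm deep; below it a channel 27.8 mm wide, 8 mm high, its floor 6 mm above the underside.
- fence_grip (a point): Loose aluminium fence (0.4 kg): a foot 90 x 160 x 8 mm with a rib 12 mm thick standing up along it to 53 mm above the foot's underside. Point: middle of the rib, 40 mm above the underside, 13 mm below the rib's top; z up, y along the rib, -x towards the notched edge. The foot reaches 66 mm to -x, 24 mm to +x of it, 80 mm to either side in y.
- notch0 (a point): Notch of the fence's foot, open to the fence's -x edge, 15.5 mm wide; the point is the seat of a bolt's axis in it, at the top of the foot, 6 mm short of the notch's closed end (a bolt pushed right home stands on it) and 18 mm in from the edge, 48 mm to -x of and -60 mm in y from fence_grip. Frame as fence_grip.
- notch1 (a point): Notch of the fence's foot, open to the fence's -x edge, 15.5 mm wide; the point is the seat of a bolt's axis in it, at the top of the foot, 6 mm short of the notch's closed end (a bolt pushed right home stands on it) and 18 mm in from the edge, 48 mm to -x of and +0 mm in y from fence_grip. Frame as fence_grip.
- notch2 (a point): Notch of the fence's foot, open to the fence's -x edge, 15.5 mm wide; the point is the seat of a bolt's axis in it, at the top of the foot, 6 mm short of the notch's closed end (a bolt pushed right home stands on it) and 18 mm in from the edge, 48 mm to -x of and +60 mm in y from fence_grip. Frame as fence_grip.
- bolt0_tab (a point): T-bolt, 88 mm tall, upright in the case's rack (may be absent: None). Point: centre of the flat tab at its top (12 along x, 8 along y, 30 mm high), 73 mm above the underside of its head; x along the head, z up. Head 26 x 16 x 6 mm high, shank 12 mm. In a channel the head turns only CLOCKWISE (from above) from lengthwise to square, stopped there (0.13 rad past) by the walls.
- nut0 (a joint): Captive nut of bolt0: angle (rad), grows clockwise from above, 0 to 1.9; friction 0.07 N m. Black bar 38 x 18 x 19 mm high, along the bolt's x at 0, centre 30.5 mm below the tab's point; under it a 26 mm spring washer, underside 25 mm above the head's underside; both sink 3.5 mm per rad. Head under the lips, washer over the fence's foot: it meets the foot near 1.15, tight beyond 1.3.
- bolt1_tab (a point): T-bolt, 88 mm tall, upright in the case's rack (may be absent: None). Point: centre of the flat tab at its top (12 along x, 8 along y, 30 mm high), 73 mm above the underside of its head; x along the head, z up. Head 26 x 16 x 6 mm high, shank 12 mm. In a channel the head turns only CLOCKWISE (from above) from lengthwise to square, stopped there (0.13 rad past) by the walls.
- nut1 (a joint): Captive nut of bolt1: angle (rad), grows clockwise from above, 0 to 1.9; friction 0.07 N m. Black bar 38 x 18 x 19 mm high, along the bolt's x at 0, centre 30.5 mm below the tab's point; under it a 26 mm spring washer, underside 25 mm above the head's underside; both sink 3.5 mm per rad. Head under the lips, washer over the fence's foot: it meets the foot near 1.15, tight beyond 1.3.
- bolt2_tab (a point): T-bolt, 88 mm tall, upright in the case's rack (may be absent: None). Point: centre of the flat tab at its top (12 along x, 8 along y, 30 mm high), 73 mm above the underside of its head; x along the head, z up. Head 26 x 16 x 6 mm high, shank 12 mm. In a channel the head turns only CLOCKWISE (from above) from lengthwise to square, stopped there (0.13 rad past) by the walls.
- nut2 (a joint): Captive nut of bolt2: angle (rad), grows clockwise from above, 0 to 1.9; friction 0.07 N m. Black bar 38 x 18 x 19 mm high, along the bolt's x at 0, centre 30.5 mm below the tab's point; under it a 26 mm spring washer, underside 25 mm above the head's underside; both sink 3.5 mm per rad. Head under the lips, washer over the fence's foot: it meets the foot near 1.15, tight beyond 1.3.
- case: Open grey parts case, 140 (x) x 180 (y) x 72 mm high, fixed; origin at the centre of its underside, x towards its hinged back. In it a wooden rack, 24 mm high, with 21 x 36 mm pockets holds the bolts in a row along y 50 mm apart (20 mm in front of, and centred 10 mm to -y of, the origin), heads along x, standing 4 mm above the underside.
- lid_hinge (a point): On the hinge line of the case's lid, at mid-width, 75 mm above the underside of the case (3 mm above its rim, 69 mm behind its origin); frame as the case.
- case_lid (a joint): Closing angle of the lid (rad): 0 as it stands open at the start (leaning 0.08 rad back past upright), 1.65 fully shut. The lid is a flat plate, 140 mm from hinge to free edge, 180 mm wide; its outer face lies 3.5 mm outside the plane through the hinge line. Friction 0.2 N m: it stays where it is left, and must be pushed down from behind (about 2 N at the edge).
- lid_edge (a point): Middle of the lid's free edge, 140 mm from the hinge line.
- stay_knee (a joint): Angle of the knee of the folding stay (two 54 mm steel links) at the lid's +y side: 0 locked over centre, so that the lid cannot be lowered; growing as the knee is pressed down through straight (0.3) and the stay folds; lid shut at about 2.9.
- knee_top (a point): Knee of the stay: top (while locked) of its black barrel (16 mm thick, lying along y, 18 mm long), 14 mm inside of the case's +y wall's outside. Pressed about 18 mm down from above it is broken (farther draws the lid over the hand); it moves on an arc of 54 mm about a pivot 85 mm in front of and 6 mm below the hinge line.
- screw_tin: Bystander: flat round tin, 64 mm across, 24 mm high; origin under its centre.
- eraser: Bystander: eraser 34 x 44 x 12 mm; origin under its centre.
- marker: Bystander: marker pen 136 mm long, lying; origin under its centre.

How it is judged (in metres and radians):
On the way:
1. the stay's knee is broken while the lid is still up (value of joint stay_knee above 0.5 rad and value of joint case_lid below 0.9 rad), for 0.1 s.
At the end, for the whole second after the job is handed in: Each bolt present: upright, head in a slot's channel, square to the slot within 0.35 rad, axis within 10 mm of a notch's seat, nut beyond 1.3 rad; the fence flat on the plate (3 mm, 0.04 rad); the lid shut (beyond 1.58 rad) ((horizontal distance between bolt0_tab and notch0 below 0.01 m or horizontal distance between bolt0_tab and notch1 below 0.01 m or horizontal distance between bolt0_tab and notch2 below 0.01 m) and z of bolt0_tab in the frame of slot_plate between 0.075 and 0.0835 m and angle between the x axis of each of bolt0_tab, bolt1_tab, bolt2_tab and the y axis of slot_plate, either way round below 0.35 rad and angle between each of bolt0_tab, bolt1_tab, bolt2_tab's own z axis and vertical below 0.1 rad and value of joint each of nut0, nut1, nut2 above 1.3 rad and (horizontal distance between bolt1_tab and notch0 below 0.01 m or horizontal distance between bolt1_tab and notch1 below 0.01 m or horizontal distance between bolt1_tab and notch2 below 0.01 m) and z of bolt1_tab in the frame of slot_plate between 0.075 and 0.0835 m and (horizontal distance between bolt2_tab and notch0 below 0.01 m or horizontal distance between bolt2_tab and notch1 below 0.01 m or horizontal distance between bolt2_tab and notch2 below 0.01 m) and z of bolt2_tab in the frame of slot_plate between 0.075 and 0.0835 m and z of fence_grip in the frame of slot_plate between 0.058 and 0.064 m and angle between fence_grip's own z axis and vertical below 0.04 rad and value of joint case_lid above 1.58 rad); the robot touches nothing.
It fails at once if the lid is slammed (closing faster than 2.5 rad/s) (velocity of joint case_lid above 2.5 rad/s).
It fails at once if the tin, eraser or marker is moved more than 4 cm (distance of any of screw_tin, eraser, marker from where it was at the start of the episode above 0.04 m).
Of bolt0, bolt1, bolt2 only 2 to 3 are there at a start; the rules pass over those that are not, and their reading is None.
At some moment in a run one of fence may be knocked a few centimetres aside while the robot is not near it.
It also fails if it takes over 210 s, if anything falls off the work surface, if the arm or the gripper's body presses on something with over 40 N, if the wrist force passes 120 N, or if a joint passes its speed limit or range.

### The arm

A 6-joint arm with a two-finger parallel gripper is mounted at the origin on a cart in front of the work surface, level with it; the furniture and walls round the work are solid. World frame = base frame: x ahead of the robot, y to its left, z up, the work surface at z = 0. Lengths are in mm, angles in rad, forces in N, time in s.
With the tool pointing down it reaches from about 400 to 925 mm from the base axis. Payload 12.5 kg.
Tool frame: the origin (TCP) lies between the finger pads; the fingertips stand 14 mm ahead of it and the grasp point (between the pads) lies 5 mm behind it; x points along the fingers, y is the direction in which the jaws open and shut, and the axes are right-handed (so a half turn about x gives the same grasp; the last joint's range is limited). The gripper opens to 95 mm and grips with 3 to 60 N. Pads are 20 mm wide; open, the fingers measure 119 mm over their backs; the gripper's body (75 mm by 180 mm) begins 59 mm behind the grasp point.
Start: joints at [1.231, 0.491, 1.559, -0, 1.092, -0.106], TCP at [144.778, 608.017, 228.661] pointing down, gripper open.
Joint ranges: [-3.1, 3.1], [-0.84, 2.19], [0.05, 2.79], [-1.13, 4.28], [0.06, 2.93], [-2.69, 2.69]. Speed limits (rad/s): [2.22, 2.22, 2.79, 3.14, 3.14, 3.14].

### API

Orientations are given as [roll, pitch, yaw] about the fixed x, y, z axes, in that order (R = Rz(yaw) Ry(pitch) Rx(roll)).
In Python, from cell import env, cams gives the robot as it stands.
- The arm moves only by the tool carry_out, never from a script. Its arguments are lists of equal length, an entry for each row: "grip": the closure, from -1 (fully open) to 1 (shut); "linear": the shift along the tool's x, y, z scaled (see below), a list of three; "turn": the turn about the tool's x scaled (see below). In form: {"grip": [grip, ...], "linear": [[tx, ty, tz], ...], "turn": [turn, ...]}. A call has 1 to 5 rows; each row shifts and turns the commanded pose from where the row before left it, along the tool's axes as they then stand; what a row does not reach is not made up. The controller multiplies each number of a shift by 0.5 m and each number of a turn by 180 degrees. A row lasts 1/10 s, in which the tool goes at most 50 mm and 8.59 degrees, less where a joint would pass 70% of its speed; a pose out of reach is approached as far as the arm can. A call with a number of a shift or a turn outside -1 to 1 is refused whole. A call with a gripper value outside its range is refused whole. The fingers move at their own pace and stop on an object; the grip force is fixed at half the most. Time passes only in rows, so rows that do not move let the fingers close. It gives the time, the measured TCP pose, the force and the opening at its end, in the units of the state.
- env.state(): the state, without advancing time (a new reading comes with each control period).
- cams.read_camera(name): name is "side" or "top" or "wrist"; returns the picture (480x640x3 uint8, blue, green, red); there is no depth.
- cams.camera_info(name): a dict with "fx", "fy", "cx", "cy" (pixels), "dist" ([k1, k2, p1, p2, k3] as OpenCV has them; the pictures are not rectified), "view" (4x4, takes a point from world to camera coordinates). Camera axes: x right, y down, z forward; pixel columns grow to the right and rows downward; lengths in mm; the calibration is good to about 2 mm. A picture is of the moment at which its call begins: read the wrist's pose just before it. camera_info takes no time and is no camera call; for the wrist camera it gives the pose at the moment of the call.
- env.job_done(): hands the job in, once; it reports no verdict.
The state is a dict: "t": time; "joints": joint angles; "qvel": joint speeds; "tau": joint torques, N m; "eef_pos": TCP position; "tcp_rot": TCP orientation; "ft_force": force on the tool from outside, world axes, zero at the start; "moment": the same for the moment, N m; "opening": opening from 0.0 (shut) to 1.0 (fully open).
Only numpy, scipy, OpenCV 4.12 (cv2) and the standard library are available. Lean on these libraries where they do the work, as an engineer would, in place of code of your own. Each camera call takes 0.05 s, during which the arm holds its last target. There are 200 camera calls.

## Working session

There is one attempt and no reset: what is moved stays moved. The work goes in short steps, Python scripts to look and compute and a tool call to move; the robot and the scene stay as the last step left them, time stands still between calls to the robot, and variables do not carry over. Pictures are saved under pics/ and viewed, about 12 in all and at most 16, crops included, and the job is handed in when it is done.

Besides the shell and the picture viewer there is one more tool, called as name([rows], argument=value, ...), one row to a line, values as JSON. carry_out: Moves the arm, as the interface text tells. Shifts and turns lie within -1 to 1; 1 stands for 0.5 m of shift or 180 degrees of turn. Its arguments: {"type":"object","properties":{"grip":{"type":"array"},"linear":{"type":"array"},"turn":{"type":"array"}},"required":["grip","linear","turn"]}

```bash
ls; mkdir -p pics
cat > h.py <<'E'
import numpy as np, cv2
from cell import env, cams
def snap(n,f=None):
    info=cams.camera_info(n); im=cams.read_camera(n)
    if f: cv2.imwrite(f'pics/{f}.png',im)
    return im,info
def ray(info,uv):
    K=np.array([[info['fx'],0,info['cx']],[0,info['fy'],info['cy']],[0,0,1.]])
    p=cv2.undistortPoints(np.array(uv,float).reshape(-1,1,2),K,np.array(info['dist'],float)).reshape(-1,2)
    V=np.array(info['view']); R=V[:3,:3]; c=-R.T@V[:3,3]
    d=np.c_[p,np.ones(len(p))]@R
    return c,d
def onz(info,uv,z):
    c,d=ray(info,uv); return c+d*((z-c[2])/d[:,2])[:,None]
def proj(info,P):
    V=np.array(info['view']); K=np.array([[info['fx'],0,info['cx']],[0,info['fy'],info['cy']],[0,0,1.]])
    return cv2.projectPoints(np.array(P,float).reshape(-1,1,3),cv2.Rodrigues(V[:3,:3])[0],V[:3,3],K,np.array(info['dist'],float))[0].reshape(-1,2)
def tri(obs):
    A=np.zeros((3,3));b=np.zeros(3);L=[]
    for info,uv in obs:
        c,d=ray(info,[uv]);d=d[0]/np.linalg.norm(d[0]);M=np.eye(3)-np.outer(d,d);A+=M;b+=M@c;L.append((c,M))
    X=np.linalg.solve(A,b); return X,[float(np.linalg.norm(M@(X-c))) for c,M in L]
E
python3 - <<'E'
from h import *
s=env.state(); print({k:np.round(v,3) for k,v in s.items()})
for n in ['side','top','wrist']:
    im,i=snap(n,n+'0'); V=np.array(i['view']); print(n,i['fx'],i['cx'],i['cy'],np.round(i['dist'],4),np.round(-V[:3,:3].T@V[:3,3]),np.round(V[:3,:3],2).tolist())
E
```

```text
pics
{'t': np.float64(0.0), 'joints': array([ 1.231,  0.492,  1.559, -0.   ,  1.092, -0.106]), 'qvel': array([-0.001, -0.   ,  0.001,  0.001,  0.002, -0.001]), 'tau': array([-1.0000e-03, -6.1264e+01, -2.5818e+01,  6.9000e-02,  4.8000e-02,
       -0.0000e+00]), 'eef_pos': array([144.686, 607.788, 228.058]), 'tcp_rot': array([-1.667,  1.57 , -1.901]), 'ft_force': array([0.651, 0.295, 0.325]), 'moment': array([-0.026, -0.003,  0.018]), 'opening': np.float64(0.999)}
side 456.2962221498003 327.617712822354 236.97338837162062 [-0.0891  0.      0.      0.      0.    ] [529. 815. 789.] [[-1.0, 0.07, -0.01], [0.05, 0.62, -0.78], [-0.04, -0.78, -0.63]]
top 586.618420194854 328.53277365087695 231.58207094056627 [-0.1446  0.      0.      0.      0.    ] [ 383.   13. 1446.] [[0.0, -1.0, 0.01], [-1.0, -0.0, -0.08], [0.08, -0.01, -1.0]]
wrist 375.7549749194128 322.06341894136784 239.09224365686168 [-0.0645  0.      0.      0.      0.    ] [ 71. 626. 383.] [[0.23, 0.97, -0.0], [0.94, -0.22, 0.27], [0.27, -0.06, -0.96]]
```

View pics/top0.png

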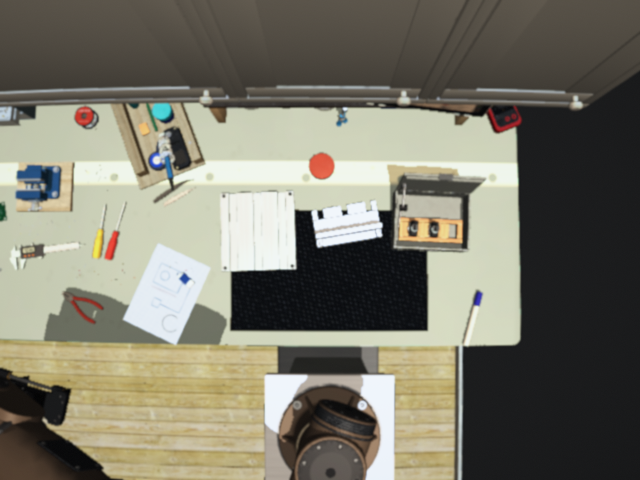

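View pics/side0.png

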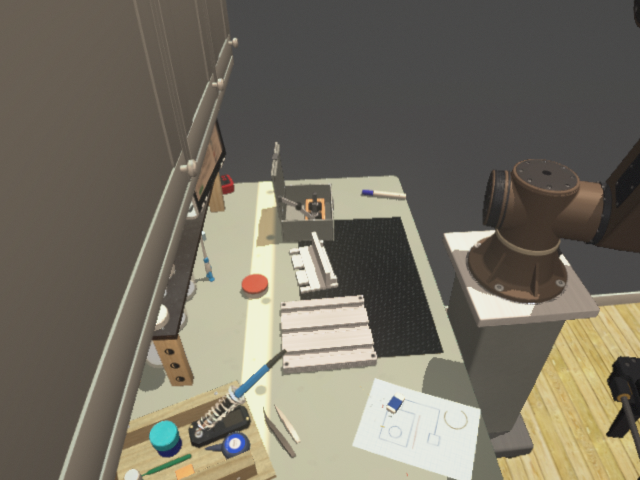

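```bash
cat >> h.py <<'E'
from scipy.spatial.transform import Rotation as Rn
def tool(s=None):
    s=s or env.state(); return np.array(s['eef_pos']),Rn.from_euler('xyz',s['tcp_rot']).as_matrix()
def yaw(R): return np.arctan2(R[1,1],R[0,1])  # world heading of tool y
E
python3 - <<'E'
from h import *
p,R=tool(); print(R.round(3),yaw(R))
V=np.array(cams.camera_info('wrist')['view']); c=-V[:3,:3].T@V[:3,3]
print('cam in tool',R.T@(c-p),'axes in tool',(R.T@V[:3,:3].T).round(3))
im=cv2.imread('pics/top0.png'); 
a=cv2.resize(im[160:280,300:480],None,fx=4,fy=4,interpolation=cv2.INTER_CUBIC); cv2.imwrite('pics/c1.png',a)
i=cams.camera_info('top'); print(onz(i,[[222,192],[294,192],[297,269],[221,270]],21).round())
print(onz(i,[[345,225]],53).round(),onz(i,[[430,218]],0).round())
E
```

```text
[[-0.     0.232  0.973]
 [-0.001  0.973 -0.232]
 [-1.    -0.001 -0.   ]] 1.336975351860795
cam in tool [-154.91601059    0.78534092  -76.3970619 ] axes in tool [[ 0.    -0.273  0.962]
 [ 1.     0.001  0.   ]
 [-0.001  0.962  0.273]]
[[595. 265.  21.]
 [596.  87.  21.]
 [407.  78.  21.]
 [404. 264.  21.]]
[[512. -37.  53.]] [[ 535. -251.    0.]]
```

View pics/c1.png

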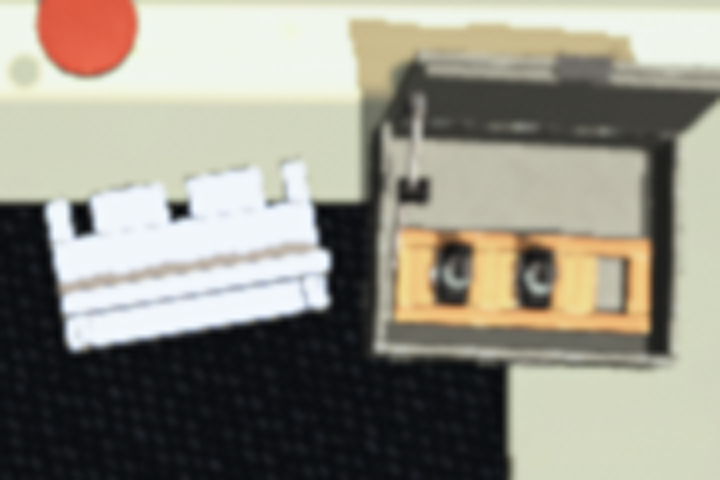

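carry_out([
  [0,0,0],
  [0,0,0],
  [-0.012,-0.081,0.042],
  [-0.012,-0.081,0.042],
  [-0.012,-0.081,0.042],
], grip=[-1,-1,-1,-1,-1], turn=[-0.0372,-0.0372,0,0,0])

```text
t: 0.65
eef_pos: [208.0, 485.0, 246.4]
tcp_rot: [-1.967, 1.57, -1.966]
ft_force: [0.8, 1.7, 0.8]
opening: 0.998
```

carry_out([
  [-0.012,-0.081,0.042],
  [-0.012,-0.081,0.042],
  [-0.012,-0.081,0.042],
  [-0.012,-0.081,0.042],
  [-0.012,-0.081,0.042],
], grip=[-1,-1,-1,-1,-1], turn=[0,0,0,0,0])

```text
t: 1.15
eef_pos: [313.1, 282.3, 276.9]
tcp_rot: [0.74, 1.571, 0.74]
ft_force: [1.5, -0.2, 0.2]
opening: 1.001
```

carry_out([
  [-0.012,-0.081,0.042],
  [-0.012,-0.081,0.042],
  [-0.012,-0.081,0.042],
  [-0.012,-0.081,0.042],
  [0,0,0],
], grip=[-1,-1,-1,-1,-1], turn=[0,0,0,0,0])

```text
t: 1.65
eef_pos: [398.8, 118.3, 301.2]
tcp_rot: [-0.284, 1.569, -0.289]
ft_force: [0.7, 0.0, -0.3]
opening: 0.999
```

Run:
```python
from h import *
import pickle
p,R=tool(); print(p,yaw(R))
im,i=snap('wrist','w1'); pickle.dump(i,open('w1.pkl','wb'))
```

```text
[398.82056083 118.27874863 301.15763026] 1.5654140247309924
```

View pics/w1.png

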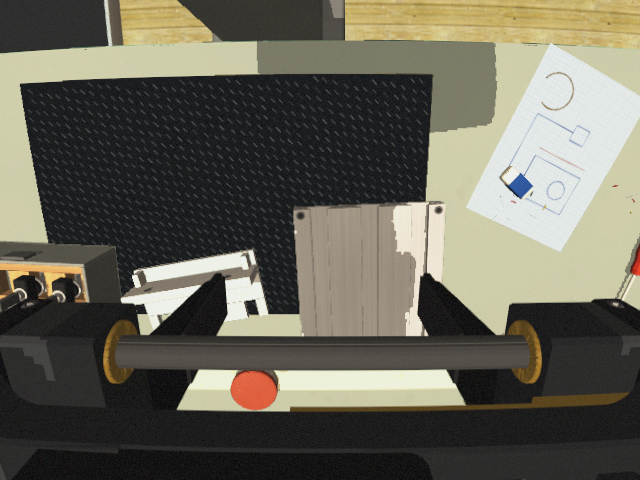

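carry_out([
  [0,-0.1,0],
  [0,-0.1,0],
  [0,-0.1,0],
  [0,-0.1,0],
  [0,-0.1,0],
], grip=[-1,-1,-1,-1,-1], turn=[0,0,0,0,0])

```text
t: 2.2
eef_pos: [396.4, -128.7, 300.6]
tcp_rot: [0.985, 1.57, 0.986]
ft_force: [1.5, -0.5, 0.0]
opening: 1.0
```

carry_out([
  [0,-0.04,0],
  [0,0,0],
], grip=[-1,-1], turn=[0,0])

```text
t: 2.4
eef_pos: [396.7, -149.1, 300.2]
tcp_rot: [2.567, 1.57, 2.565]
ft_force: [-0.6, 0.5, 1.1]
opening: 0.999
```

Run:
```python
from h import *
import pickle
p,R=tool(); print(p,yaw(R))
im,i=snap('wrist','w2'); pickle.dump(i,open('w2.pkl','wb'))
```

```text
[ 396.73377869 -149.05626413  300.16655656] 1.568515607149051
```

View pics/w2.png

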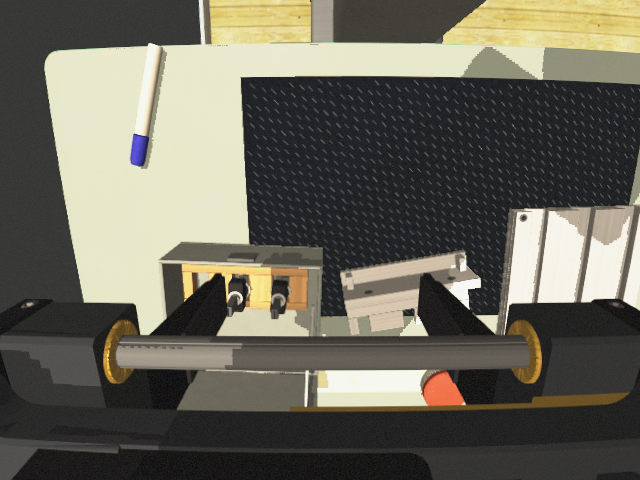

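carry_out([
  [-0.02,0,0.09],
  [-0.02,0,0.09],
  [-0.02,0,0.09],
  [-0.01,0,0.05],
  [0,0,0],
], grip=[-1,-1,-1,-1,-1], turn=[0,0,0,0,0])

```text
t: 2.95
eef_pos: [559.3, -145.2, 335.2]
tcp_rot: [1.459, 1.57, 1.463]
ft_force: [-0.5, -0.7, 0.2]
opening: 0.999
```

Run:
```python
from h import *
import pickle
p,R=tool(); print(p,yaw(R))
im,i=snap('wrist','w3'); pickle.dump(i,open('w3.pkl','wb'))
```

```text
[ 559.27311872 -145.19057107  335.15637954] 1.5743394857198287
```

carry_out([
  [0,0.1,0],
  [0,0.1,0],
  [0,0.1,0],
  [0,0.1,0],
  [0,0,0],
], grip=[-1,-1,-1,-1,-1], turn=[0,0,0,0,0])

```text
t: 3.5
eef_pos: [554.7, 57.9, 335.9]
tcp_rot: [1.767, 1.57, 1.773]
ft_force: [-0.5, -0.2, -0.7]
opening: 1.0
```

Run:
```python
from h import *
import pickle
p,R=tool(); print(p,yaw(R))
im,i=snap('wrist','w4'); pickle.dump(i,open('w4.pkl','wb'))
```

```text
[554.66336745  57.91464883 335.85791833] 1.5767635177158823
```

View pics/w3.png

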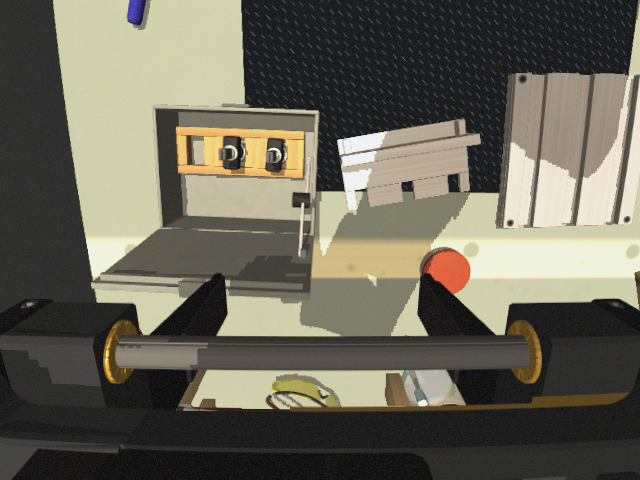

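View pics/w4.png

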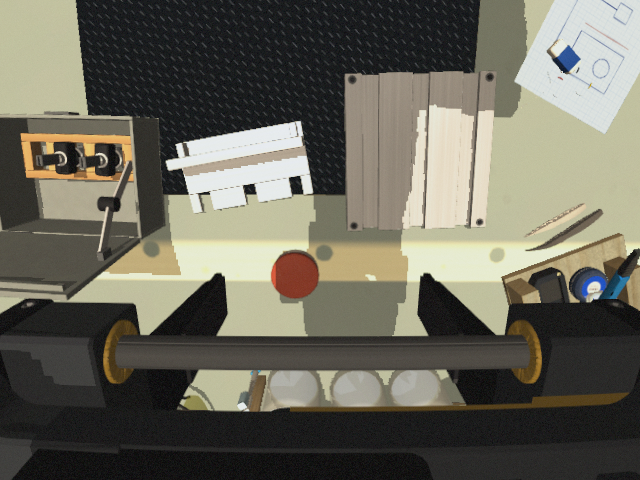

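Run:
```python
import cv2,numpy as np
a=cv2.imread('pics/w4.png'); b=cv2.imread('pics/w3.png')
f=lambda im,y0,y1,x0,x1,k:cv2.resize(im[y0:y1,x0:x1],None,fx=k,fy=k,interpolation=cv2.INTER_NEAREST)
c=np.zeros((600,800,3),np.uint8)
A=f(a,62,237,338,503,2.4); B=f(b,62,237,492,640,2.4); c[:A.shape[0],:A.shape[1]]=A; c[:B.shape[0],402:402+B.shape[1]]=B
D=f(b,120,180,200,320,3); c[420:600,:360]=D
D=f(b,100,240,325,485,2.4)[:, :]
D=f(b,180,240,240,320,3); c[420:600,400:640]=D
cv2.imwrite('pics/c2.png',c)
```

```text
(no output)
```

View pics/c2.png

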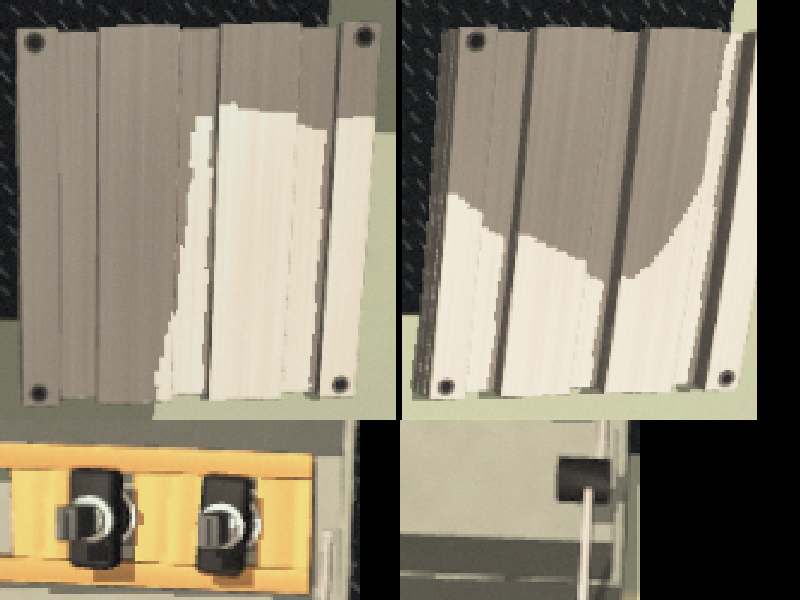

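Run:
```python
from h import *
import pickle
i3,i4=[pickle.load(open(f'w{k}.pkl','rb')) for k in (3,4)]
a=cv2.imread('pics/w4.png'); b=cv2.imread('pics/w3.png')
def ref(im,p):
    x,y=np.round(p).astype(int); g=cv2.cvtColor(im,6)[y-6:y+7,x-6:x+7].astype(float)
    w=np.clip(np.percentile(g,50)*0.6-g,0,None); Y,X=np.mgrid[-6:7,-6:7]; return [x+(w*X).sum()/w.sum(),y+(w*Y).sum()/w.sum()]
d4=[ref(a,p) for p in [(352.6,79.5),(490.1,77),(354.2,225.7),(479.7,222)]]
d3=[ref(b,p) for p in [(522.8,79.1),(510.3,222.8),(627.4,219)]]
print(np.round(d4,1).tolist(),np.round(d3,1).tolist())
for j,k in ((0,0),(2,1),(3,2)): print(tri([(i4,d4[j]),(i3,d3[k])]))
P4=onz(i4,d4,21);P3=onz(i3,d3,21);print(P4.round(1),P3.round(1),P4.mean(0))
c=np.zeros((600,800,3),np.uint8)
f=lambda im,y0,y1,x0,x1,k:cv2.resize(im[y0:y1,x0:x1],None,fx=k,fy=k,interpolation=cv2.INTER_NEAREST)
c[:300,:480]=f(a,115,215,160,320,3); c[300:600,:480]=f(b,115,215,330,490,3)
c[:240,490:790]=f(b,130,178,215,275,5)[:240]
c[300:550,490:790]=f(b,130,180,255,315,5)
cv2.imwrite('pics/c3.png',c)
```

```text
[[351.9, 79.1], [489.5, 76.6], [353.5, 225.4], [479.3, 221.7]] [[522.4, 78.5], [509.8, 222.6], [626.6, 218.9]]
(array([416.65374977,  92.80297867,  22.83063965]), [0.060922605877070955, 0.06092260587707003])
(array([592.49423607,  99.48196576,  22.91937976]), [0.09574666196490443, 0.09574666196483884])
(array([586.23223901, 262.3270721 ,  22.88912971]), [0.18599729903079742, 0.1859972990310192])
[[416.5  92.9  21. ]
 [410.1 256.4  21. ]
 [593.1  99.7  21. ]
 [586.9 263.2  21. ]] [[416.3  93.7  21. ]
 [592.8 100.5  21. ]
 [586.5 263.9  21. ]] [501.62956241 178.0537322   21.        ]
```

View pics/c3.png

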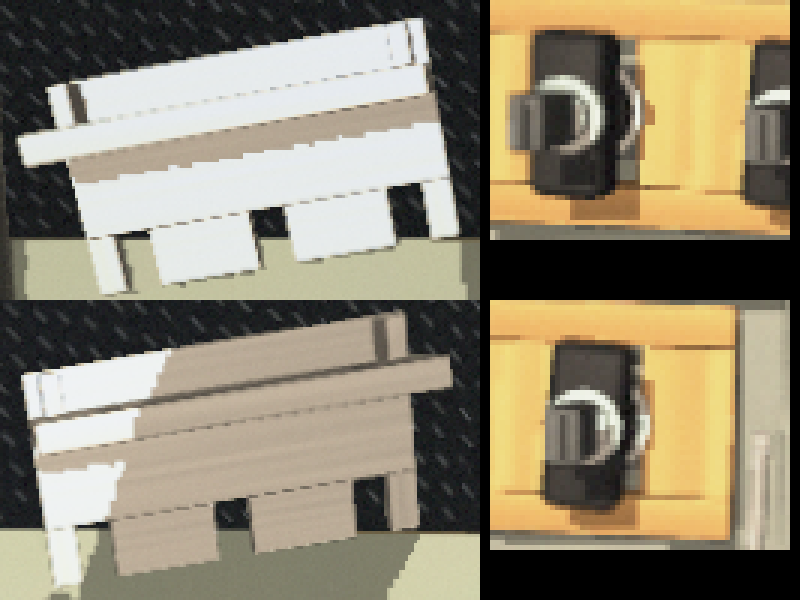

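Run:
```python
from h import *
import pickle
i3,i4=[pickle.load(open(f'w{k}.pkl','rb')) for k in (3,4)]
L4=(166.8,165.4);R4=(302.3,140.7);L3=(341.2,161.2);R3=(480.1,138.6)
L,e=tri([(i4,L4),(i3,L3)]);print(L,e);Rr,e=tri([(i4,R4),(i3,R3)]);print(Rr,e)
print('len',np.linalg.norm(Rr-L),'mid',(L+Rr)/2,'ang',np.arctan2((Rr-L)[1],(Rr-L)[0]))
# bolts tab top: A crop tab left..: 
for nm,p in (('A',((510+532)/2,123)),('B',((545+590)/2,437-300))):
    o=(215,130) if nm=='A' else (255,130); uv=(o[0]+(p[0]-490)/5-.4,o[1]+p[1]/5-.4); print(nm,uv,onz(i3,[uv],92))
# knee in w3 and w4
print(tri([(i3,(301,200)),(i4,(108,204))]))
```

```text
[ 514.66607233 -122.60798627   51.07748419] [0.20182359905965638, 0.2018235990596903]
[487.06285292  36.00598869  52.1643912 ] [0.10600691058224611, 0.10600691058233858]
len 161.00159049152853 mid [500.86446263 -43.30099879  51.6209377 ] ang 1.7430983938862563
A (220.79999999999998, 154.2) [[ 504.47315944 -250.26798025   92.        ]]
B (270.1, 157.0) [[ 507.43472784 -198.76653005   92.        ]]
(array([ 549.66340492, -166.06216455,  109.34310919]), [0.04562709875043326, 0.04562709875036458])
```

carry_out([
  [0,0,0],
  [0,0,0],
  [0,0,0],
  [0,0,0],
  [0,0,0],
], grip=[-1,-1,-1,-1,-1], turn=[0.0445,0.0445,0.0445,0.0445,0.0445])

```text
t: 4.05
eef_pos: [555.7, 51.4, 335.6]
tcp_rot: [-2.253, 1.57, -2.958]
ft_force: [0.3, 0.3, -0.8]
opening: 1.003
```

carry_out([
  [0,0,0],
  [0,0,0],
  [0,0,0],
  [0,0,0],
  [0,0,0],
], grip=[-1,-1,-1,-1,-1], turn=[0.0445,0.0445,0.0445,0.0445,0.0445])

```text
t: 4.55
eef_pos: [555.7, 51.3, 335.6]
tcp_rot: [-1.457, 1.57, -2.862]
ft_force: [-0.5, -0.8, 0.7]
opening: 1.005
```

carry_out([
  [0,0,0],
  [0,0,0],
  [0,0,0],
], grip=[-1,-1,-1], turn=[0,0,0])

```text
t: 4.85
eef_pos: [556.4, 51.8, 335.7]
tcp_rot: [-2.337, 1.571, 2.551]
ft_force: [-0.5, 0.5, 0.2]
opening: 0.999
```

```bash
cat >> h.py <<'E'
def go(x,y,z,yw):
    "shift in tool units (before turning) and turn units to reach TCP x,y,z with tool y at heading yw"
    p,R=tool(); d=R.T@(np.array([x,y,z])-p)/500; t=-((yw-yaw(R)+np.pi)%(2*np.pi)-np.pi)/np.pi
    print('at',p.round(1),'yaw',round(yaw(R),4),'shift',d.round(4),'turn',round(t,4))
E
python3 - <<'E'
from h import *
go(500.9,-43.3,150,.172); s=env.state(); print(s['joints'],s['qvel'])
E
```

```text
at [556.4  51.8 335.7] yaw 0.1756 shift [ 0.3713 -0.1425  0.1678] turn 0.0012
[-2.54528145e-02  3.03303383e-01  1.56895161e+00  4.75970996e-05
  1.26940939e+00 -2.01105553e-01] [ 0.00301708  0.00277101 -0.00449061  0.00058729  0.00088432  0.01454217]
```

carry_out([
  [0.046,-0.018,0.021],
  [0.046,-0.018,0.021],
  [0.046,-0.018,0.021],
  [0.046,-0.018,0.021],
  [0.046,-0.018,0.021],
], grip=[-1,-1,-1,-1,-1], turn=[0.0012,0,0,0,0])

```text
t: 5.35
eef_pos: [520.8, -7.8, 219.8]
tcp_rot: [1.427, 1.571, 0.028]
ft_force: [0.7, 0.1, 0.1]
opening: 1.001
```

carry_out([
  [0.046,-0.018,0.021],
  [0.046,-0.018,0.021],
  [0.046,-0.018,0.021],
  [0,0,0],
  [0,0,0],
], grip=[-1,-1,-1,-1,-1], turn=[0,0,0,0,0])

```text
t: 5.85
eef_pos: [500.3, -43.0, 152.1]
tcp_rot: [-2.839, 1.571, 2.043]
ft_force: [0.8, -0.1, 0.1]
opening: 1.001
```

Run:
```python
from h import *
go(500.9,-43.3,35,.172)
im,i=snap('top'); cv2.imwrite('pics/t2.png',im)
a=cv2.imread('pics/top0.png'); print(cv2.absdiff(im,a)[185:250,305:330].mean())
```

```text
at [500.3 -43.  152.1] yaw 0.1694 shift [0.2342 0.0012 0.0009] turn -0.0008
89.09107692307693
```

carry_out([
  [0.06,0.001,0.001],
  [0.06,0,0],
  [0.06,0,0],
  [0.04,0,0],
  [0.013,0,0],
], grip=[-1,-1,-1,-1,-1], turn=[0,0,0,0,0])

```text
t: 6.4
eef_pos: [500.9, -42.8, 34.5]
tcp_rot: [-2.161, 1.57, 2.721]
ft_force: [-1.4, -0.2, 0.0]
opening: 0.999
```

carry_out([
  [0,0,0],
  [0,0,0],
  [0,0,0],
  [0,0,0],
  [0,0,0],
], grip=[1,1,1,1,1], turn=[0,0,0,0,0])

```text
t: 6.9
eef_pos: [500.8, -43.4, 35.7]
tcp_rot: [1.275, 1.57, -0.127]
ft_force: [-0.1, 0.2, 1.4]
opening: 0.642
```

carry_out([
  [0,0,0],
  [0,0,0],
  [0,0,0],
  [0,0,0],
  [0,0,0],
], grip=[1,1,1,1,1], turn=[0,0,0,0,0])

```text
t: 7.4
eef_pos: [500.5, -43.3, 35.1]
tcp_rot: [-2.781, 1.571, 2.1]
ft_force: [1.5, 0.1, -0.1]
opening: 0.214
```

Run:
```python
from h import *
go(500.9,-43.3,135,.172); s=env.state(); print(s['opening'],s['ft_force'])
```

```text
at [500.5 -43.3  35.1] yaw 0.169 shift [-0.1999  0.0008  0.    ] turn -0.001
0.21426156582255937 [ 1.49667614  0.14457801 -0.12364499]
```

carry_out([
  [0,0,0],
  [0,0,0],
  [0,0,0],
  [-0.04,0,0],
  [-0.06,0,0],
], grip=[1,1,1,1,1], turn=[0,0,0,0,0])

```text
t: 7.9
eef_pos: [499.5, -43.2, 84.3]
tcp_rot: [-1.984, 1.567, 2.898]
ft_force: [-0.1, -0.1, -3.3]
opening: 0.124
```

carry_out([
  [-0.06,0,0],
  [0,0,0],
  [0,0,0],
  [0,-0.015,-0.074],
  [0,-0.015,-0.074],
], grip=[1,1,1,1,1], turn=[0,0.0212,0.0212,0,0])

```text
t: 8.4
eef_pos: [482.5, 30.4, 114.8]
tcp_rot: [-1.999, 1.57, 2.746]
ft_force: [0.1, 0.8, -4.2]
opening: 0.127
```

carry_out([
  [0,-0.015,-0.074],
  [0,-0.015,-0.074],
  [0,-0.015,-0.074],
  [0,-0.015,-0.074],
  [0,0,0],
], grip=[1,1,1,1,1], turn=[0,0,0,0,0])

```text
t: 8.9
eef_pos: [446.3, 180.0, 114.9]
tcp_rot: [-2.077, 1.57, 2.675]
ft_force: [0.0, -0.6, -2.6]
opening: 0.119
```

carry_out([
  [0,0,0],
  [0,0,0],
], grip=[1,1], turn=[0,0])

```text
t: 9.1
eef_pos: [447.7, 176.4, 115.0]
tcp_rot: [-1.316, 1.57, -2.851]
ft_force: [0.3, 0.1, -3.1]
opening: 0.127
```

Run:
```python
from h import *
import pickle
go(446.4,175.5,56.5,.0385); s=env.state(); print(s['opening'],s['ft_force'])
im,i=snap('wrist'); pickle.dump(i,open('w5.pkl','wb')); 
im2,_=snap('top'); im3,_=snap('side')
c=np.zeros((600,800,3),np.uint8); c[:384,:512]=cv2.resize(im,(512,384)); c[:360,512:800]=cv2.resize(im2[165:285,205:301],None,fx=3,fy=3); c[384:600,:300]=cv2.resize(im3[270:390,250:400],(300,216))
cv2.imwrite('pics/w5.png',im); cv2.imwrite('pics/c5.png',c)
```

```text
at [447.7 176.4 115. ] yaw 0.0354 shift [ 0.1169 -0.0025  0.0016] turn -0.001
0.12688122130310225 [ 0.27289944  0.1210924  -3.08197115]
```

View pics/c5.png

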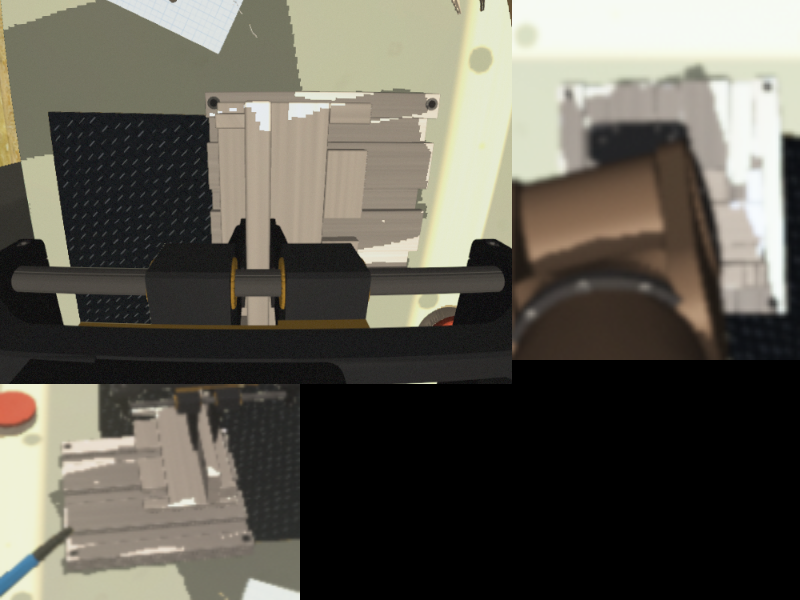

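carry_out([
  [0.04,-0.0025,0.0016],
  [0.04,0,0],
  [0.025,0,0],
  [0.01,0,0],
  [0,0,0],
], grip=[1,1,1,1,1], turn=[-0.001,0,0,0,0])

```text
t: 9.75
eef_pos: [446.4, 175.6, 57.3]
tcp_rot: [-1.442, 1.57, -2.975]
ft_force: [-0.9, -0.6, -4.3]
opening: 0.125
```

carry_out([
  [0.0,0,0],
  [0.0,0,0],
], grip=[1,1], turn=[0,0])

```text
t: 9.95
eef_pos: [446.7, 176.0, 58.2]
tcp_rot: [1.855, 1.57, 0.323]
ft_force: [-0.2, 0.2, -2.7]
opening: 0.123
```

Run:
```python
from h import *
import pickle
go(446.4,175.5,56,.0385); s=env.state(); print(s['opening'],s['ft_force'])
im,i=snap('wrist','w6'); pickle.dump(i,open('w6.pkl','wb'))
c=cv2.resize(im[100:330,240:560],None,fx=2.5,fy=2.5); cv2.imwrite('pics/c6.png',c)
```

```text
at [446.7 176.   58.2] yaw 0.0387 shift [ 0.0045 -0.0007  0.0011] turn 0.0001
0.12343399338826232 [-0.19803851  0.18039203 -2.71464475]
```

View pics/c6.png

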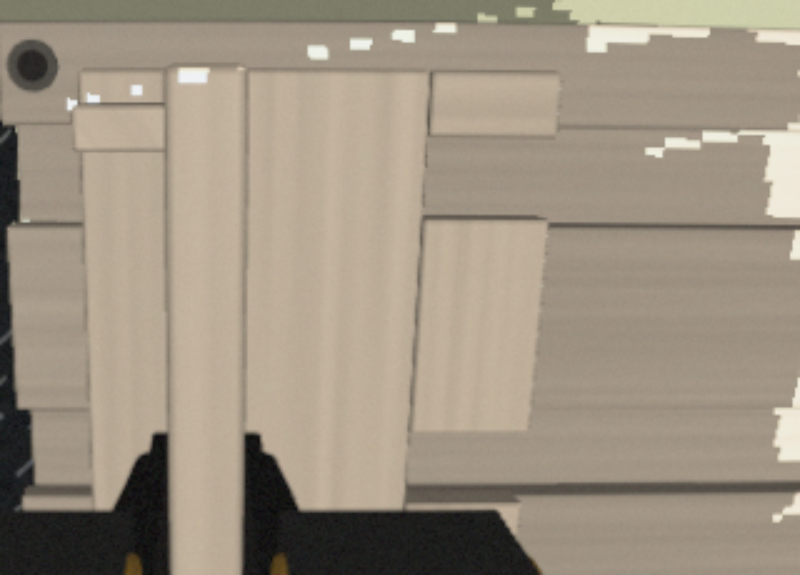

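Run:
```python
from h import *
import pickle
i=pickle.load(open('w6.pkl','rb'))
px=lambda x,y:(240+x/2.5-.3,100+y/2.5-.3)
def pf(P):  # plate frame
    c,s=np.cos(.0385),np.sin(.0385); d=P[:,:2]-[501.4,177.6]; return np.c_[d@[c,s],d@[-s,c]].round(1)
print('notch',pf(onz(i,[px(500,134.5),px(490,216),px(470,431),px(465,498)],31)))
print('slot',pf(onz(i,[px(600,127.5),px(600,226.5),px(600,408),px(600,486)],21)))
print('dot',pf(onz(i,[px(32,66)],21)))
```

```text
notch [[ 2.3 68.9]
 [ 1.6 53.3]
 [ 1.1  8.5]
 [ 1.2 -6.7]]
slot [[25.9 70. ]
 [28.  49.9]
 [32.6 10. ]
 [34.9 -8.6]]
dot [[-88.2  81.5]]
```

carry_out([
  [0.0025,0,0.0016],
  [0.002,0,0],
  [0,0,0],
  [0,0,0],
  [0,0,0],
], grip=[1,1,1,0,0], turn=[0,0,0,0,0])

```text
t: 10.5
eef_pos: [446.6, 175.3, 55.6]
tcp_rot: [1.888, 1.57, 0.356]
ft_force: [-0.8, -0.2, -0.4]
opening: 0.239
```

carry_out([
  [0,0,0],
  [0,0,0],
  [0,0,0],
  [-0.05,0,0],
  [-0.1,0,0],
], grip=[0,0,0,0,0], turn=[0,0,0,0,0])

```text
t: 11.0
eef_pos: [445.1, 174.9, 128.9]
tcp_rot: [-1.386, 1.565, -2.918]
ft_force: [0.7, -0.2, -0.2]
opening: 0.497
```

carry_out([
  [-0.1,0,0],
  [-0.06,0,0],
  [0,0,0],
  [0,0,0],
  [0,0,0],
], grip=[-1,-1,-1,-1,-1], turn=[0,0,0,0,0])

```text
t: 11.5
eef_pos: [445.9, 175.1, 209.3]
tcp_rot: [-1.418, 1.569, -2.95]
ft_force: [-0.1, -0.4, -1.1]
opening: 0.864
```

Run:
```python
from h import *
go(505,-225,210,np.pi/2+.0)
```

```text
at [445.9 175.1 209.3] yaw 0.0388 shift [-0.0014  0.087   0.8042] turn -0.4876
```

carry_out([
  [0,0.0137,0.08],
  [0,0.0137,0.08],
  [0,0.0137,0.08],
  [0,0.0137,0.08],
  [0,0.0137,0.08],
], grip=[-1,-1,-1,-1,-1], turn=[0,0,0,0,0])

```text
t: 12.0
eef_pos: [488.1, -24.8, 208.9]
tcp_rot: [-1.844, 1.568, 2.908]
ft_force: [0.3, 0.3, -0.4]
opening: 1.001
```

carry_out([
  [0,0.0137,0.08],
  [0,0.0137,0.08],
  [0,0.0137,0.08],
  [0,0.0137,0.08],
  [0,0.0137,0.08],
], grip=[-1,-1,-1,-1,-1], turn=[0,0,0,0,0])

```text
t: 12.5
eef_pos: [530.1, -223.4, 208.5]
tcp_rot: [-2.164, 1.568, 2.587]
ft_force: [0.9, -0.4, -0.8]
opening: 0.997
```

carry_out([
  [0,0,0],
  [0,0,0],
  [0,0,0],
  [0,0,0],
  [0,0,0],
], grip=[-1,-1,-1,-1,-1], turn=[-0.0443,-0.0443,-0.0443,-0.0443,-0.0443])

```text
t: 13.0
eef_pos: [530.0, -221.6, 208.4]
tcp_rot: [-2.852, 1.568, 2.601]
ft_force: [0.0, 0.4, -0.8]
opening: 0.998
```

carry_out([
  [0,0,0],
  [0,0,0],
  [0,0,0],
  [0,0,0],
  [0,0,0],
], grip=[-1,-1,-1,-1,-1], turn=[-0.0443,-0.0443,-0.0443,-0.0443,-0.0443])

```text
t: 13.5
eef_pos: [530.0, -221.6, 208.5]
tcp_rot: [2.733, 1.568, 2.599]
ft_force: [-0.8, -0.5, 0.1]
opening: 1.001
```

carry_out([
  [0,0,0],
  [0,0,0],
  [0,0,0],
], grip=[0.45,0.45,0.45], turn=[-0.0443,0,0])

```text
t: 13.8
eef_pos: [530.2, -221.7, 209.2]
tcp_rot: [2.576, 1.569, 2.571]
ft_force: [-0.1, -0.6, 0.6]
opening: 0.802
```

Run:
```python
from h import *
import pickle
p,R=tool(); print(p,yaw(R)); im,i=snap('wrist','w7'); pickle.dump((i,p,R),open('w7.pkl','wb'))
u=proj(i,[[504.5,-250.3,92],[507.4,-198.8,92]]); print(u)
x0=int(u[:,0].min())-60; y0=int(u[:,1].min())-60; print(x0,y0)
top,_=snap('top')
c=np.zeros((600,800,3),np.uint8);a=cv2.resize(im[y0:y0+120,x0:x0+200],None,fx=4,fy=4,interpolation=0); c[:a.shape[0],:a.shape[1]]=a
b=cv2.resize(top[185:230,215:300],None,fx=2.6,fy=2.6); c[482:482+b.shape[0],:b.shape[1]]=b[:118]
cv2.imwrite('pics/c7.png',c)
```

```text
[ 530.1847047  -221.66817039  209.1754138 ] 1.5656353493580994
[[281.86651623 204.52252109]
 [351.92153146 208.07224148]]
221 144
```

View pics/c7.png

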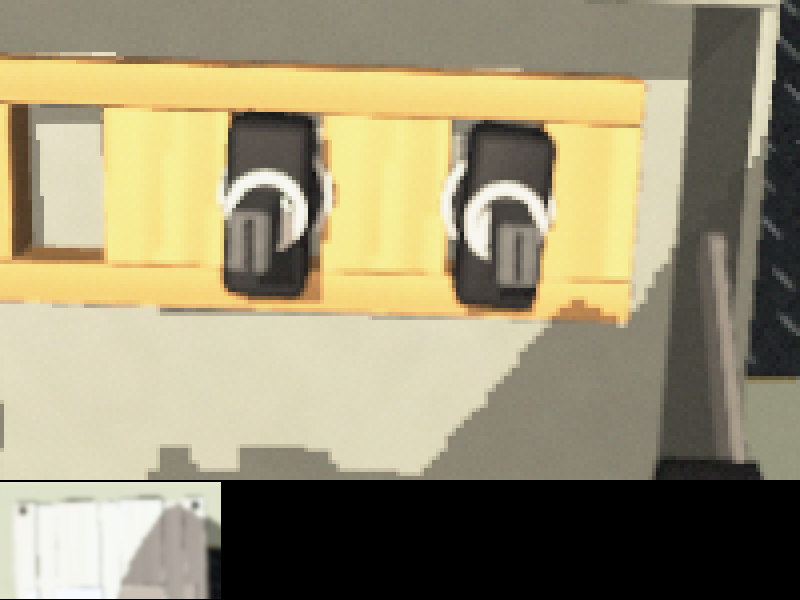

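Run:
```python
from h import *
import pickle
i7,p,R=pickle.load(open('w7.pkl','rb')); i3=pickle.load(open('w3.pkl','rb'))
for z in (92,): print(onz(i7,[(282.9,204.1),(349.9,207.6)],z))
print(tri([(i7,(282.9,204.1)),(i3,(220.8,154.2))]),tri([(i7,(349.9,207.6)),(i3,(270.1,157.0))]))
go(507,-199.5,140,np.pi/2-.044)
im,i=snap('top');
```

```text
[[ 504.19001546 -249.52987629   92.        ]
 [ 507.04098244 -200.29481764   92.        ]]
(array([ 504.11404034, -249.54693439,   93.87074982]), [0.3356377420996676, 0.3356377420996616]) (array([ 508.0079849 , -199.71598422,   85.95034764]), [0.23897807295162216, 0.2389780729515722])
at [ 530.3 -221.7  209.7] yaw 1.5666 shift [ 0.1395  0.0442 -0.0467] turn 0.0127
```

carry_out([
  [0,0,0],
  [0,0.0207,-0.0243],
  [0,0.02,-0.0243],
  [0.05,0,0],
  [0.05,0,0],
], grip=[0.45,0.45,0.45,0.45,0.45], turn=[0.0137,0,0,0,0])

```text
t: 14.45
eef_pos: [507.1, -200.2, 160.4]
tcp_rot: [-0.392, 1.569, -0.438]
ft_force: [-0.3, -0.6, -0.7]
opening: 0.288
```

carry_out([
  [0.05,0,0],
  [0.03,0,0],
  [0,0,0],
  [0,0,0],
  [0,0,0],
], grip=[0.45,0.45,0.45,0.45,0.45], turn=[0,0,0,0,0])

```text
t: 14.95
eef_pos: [507.5, -200.6, 121.3]
tcp_rot: [-0.376, 1.569, -0.42]
ft_force: [-1.0, 1.1, 0.3]
opening: 0.274
```

Run:
```python
from h import *
go(507,-200.2,77,np.pi/2-.048); print(env.state()['opening'])
```

```text
at [ 507.5 -200.6  121.3] yaw 1.5263 shift [ 0.0885  0.0007 -0.0011] turn 0.0011
0.27427509282790025
```

carry_out([
  [0.04,0.0007,-0.001],
  [0.03,0,0],
  [0.0175,0,0],
  [0,0,0],
  [0,0,0],
], grip=[0.45,0.45,0.45,1,1], turn=[0.001,0,0,0,0])

```text
t: 15.45
eef_pos: [506.9, -200.2, 77.3]
tcp_rot: [-0.345, 1.57, -0.392]
ft_force: [0.4, -0.5, -0.3]
opening: 0.158
```

carry_out([
  [0,0,0],
  [0,0,0],
  [0,0,0],
  [-0.01,0,0],
  [-0.03,0,0],
], grip=[1,1,1,1,1], turn=[0,0,0,0,0])

```text
t: 15.95
eef_pos: [505.9, -199.6, 96.0]
tcp_rot: [2.65, 1.568, 2.603]
ft_force: [-0.2, 0.9, -1.8]
opening: 0.087
```

carry_out([
  [-0.05,0,0],
  [-0.06,0,0],
  [-0.06,0,0],
  [-0.05,0,0],
  [0,0,0],
], grip=[1,1,1,1,1], turn=[0,0,0,0,0])

```text
t: 16.45
eef_pos: [507.4, -200.4, 209.8]
tcp_rot: [-0.429, 1.566, -0.476]
ft_force: [0.7, 0.3, -1.2]
opening: 0.082
```

```bash
cat >> h.py <<'E'
C=np.array([501.4,177.6]); PY=.0385
def P2W(x,y): c,s=np.cos(PY),np.sin(PY); return C+[c*x-s*y,s*x+c*y]
E
python3 - <<'E'
from h import *
t=P2W(38,-60); print(t); go(*t,170,np.pi/2+PY); print(env.state()['opening'])
E
```

```text
[541.6812701  119.10710061]
at [ 507.4 -200.4  209.8] yaw 1.5237 shift [0.0784 0.6417 0.038 ] turn -0.0273
0.08211463572363567
```

carry_out([
  [0,0,0],
  [0,0.0909,0.0133],
  [0,0.0909,0.0133],
  [0,0.0909,0.0133],
  [0,0.0909,0.0133],
], grip=[1,1,1,1,1], turn=[-0.0273,0,0,0,0])

```text
t: 16.95
eef_pos: [525.5, -15.6, 205.6]
tcp_rot: [2.877, 1.569, 2.915]
ft_force: [1.4, -0.5, -1.4]
opening: 0.082
```

carry_out([
  [0,0.0909,0.0133],
  [0,0.0909,0.0133],
  [0,0.0909,0.0133],
  [0.03,0,0],
  [0.06,0,0],
], grip=[1,1,1,1,1], turn=[0,0,0,0,0])

```text
t: 17.45
eef_pos: [541.1, 121.4, 161.6]
tcp_rot: [0.091, 1.568, 0.133]
ft_force: [0.8, 0.3, -0.8]
opening: 0.083
```

carry_out([
  [0.06,0,0],
  [0.05,0,0],
  [0.012,0,0],
  [0,0,0],
  [0,0,0],
], grip=[1,1,1,1,1], turn=[0,0,0,0,0])

```text
t: 17.95
eef_pos: [541.2, 119.7, 101.3]
tcp_rot: [0.164, 1.57, 0.202]
ft_force: [-0.1, 0.1, -1.4]
opening: 0.083
```

Run:
```python
from h import *
import pickle
t=P2W(38,-60); go(*t,79,np.pi/2+PY)
p,R=tool(); im,i=snap('wrist','w8'); pickle.dump((i,p,R),open('w8.pkl','wb'))
sd,j=snap('side'); pickle.dump(j,open('side.pkl','wb')); u=proj(j,[[*t,30]])[0].astype(int)
cv2.imwrite('pics/s8.png',sd); print(u)
c=np.zeros((600,800,3),np.uint8); a=cv2.resize(im[130:330,180:480],None,fx=1.6,fy=1.6); c[:320,:480]=a
b=cv2.resize(sd[u[1]-60:u[1]+40,u[0]-45:u[0]+45],None,fx=3.5,fy=3.5); c[:b.shape[0],482:482+b.shape[1]]=b
cv2.imwrite('pics/c8.png',c)
```

```text
at [541.2 119.7 101.3] yaw 1.6094 shift [ 0.0447 -0.0013  0.0009] turn 0.0
[305 308]
```

View pics/c8.png

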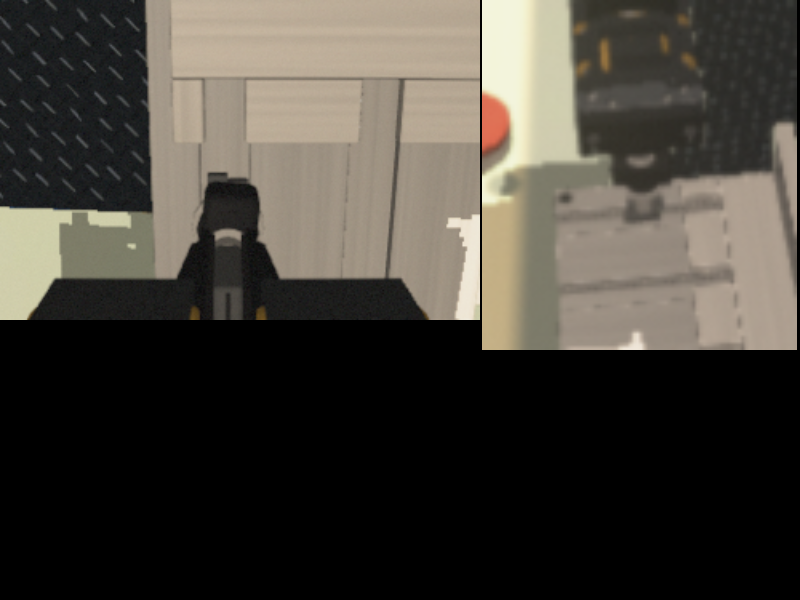

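Run:
```python
from h import *
import pickle
i,p,R=pickle.load(open('w8.pkl','rb'))
q=lambda x,y:(180+x/1.6-.2,130+y/1.6-.2)
def pf(P):
    c,s=np.cos(PY),np.sin(PY); d=P[:,:2]-C; return np.c_[d@[c,s],d@[-s,c]].round(1)
print('slot',pf(onz(i,[q(201,160),q(246.5,160),q(348,200),q(398,160)],21)))
print('tcp',pf(p[None]))
pw=lambda x,y,z:[*P2W(x,y),z]
tx,ty=pf(p[None])[0]
u=proj(i,[pw(tx-13,ty-8,34.3),pw(tx-13,ty+8,34.3),pw(tx-13,ty-8,28.3),pw(tx-13,ty+8,28.3),pw(tx-19,ty-9,80),pw(tx-19,ty+9,80),pw(tx-19,ty-9,61),pw(tx-19,ty+9,61)])
print(((u+.2-[180,130])*1.6).round(1))
im=cv2.imread('pics/w8.png'); g=cv2.cvtColor(im,6)
for r in (238,239,240,241,242,244): print(r,g[r,300:350].tolist())
```

```text
slot [[ 21.9 -69.5]
 [ 21.9 -51.1]
 [ 38.9  -9. ]
 [ 21.8  10.4]]
tcp [[ 37.5 -59.4]]
[[205.  175.2]
 [246.7 175.2]
 [205.6 171. ]
 [246.3 171.1]
 [196.2 197.2]
 [254.7 197.2]
 [199.1 179.8]
 [252.3 179.9]]
238 [151, 150, 147, 143, 117, 122, 149, 148, 148, 125, 66, 44, 44, 43, 45, 46, 39, 42, 40, 40, 42, 65, 119, 151, 150, 149, 150, 144, 144, 146, 146, 150, 149, 147, 149, 131, 119, 147, 150, 152, 153, 150, 148, 150, 152, 153, 153, 152, 151, 150]
239 [151, 152, 148, 143, 121, 119, 149, 148, 148, 120, 53, 56, 59, 58, 52, 56, 58, 57, 48, 50, 54, 64, 116, 152, 149, 150, 149, 148, 146, 143, 146, 149, 148, 149, 151, 131, 122, 147, 151, 154, 152, 150, 150, 151, 152, 153, 153, 151, 151, 151]
240 [152, 146, 147, 144, 122, 119, 150, 147, 148, 123, 68, 72, 72, 74, 73, 74, 72, 72, 75, 73, 71, 76, 113, 138, 133, 132, 133, 129, 128, 126, 129, 133, 133, 134, 144, 132, 121, 147, 151, 152, 152, 151, 150, 151, 151, 151, 153, 152, 152, 151]
241 [150, 149, 146, 146, 122, 118, 149, 149, 148, 126, 76, 75, 78, 77, 78, 78, 77, 78, 76, 75, 75, 74, 89, 92, 80, 81, 78, 79, 79, 76, 79, 79, 82, 87, 118, 118, 119, 147, 149, 152, 154, 151, 150, 151, 152, 153, 152, 149, 148, 150]
242 [150, 150, 146, 145, 125, 123, 150, 149, 149, 123, 76, 80, 75, 74, 68, 72, 73, 73, 72, 73, 75, 68, 51, 43, 42, 45, 45, 43, 46, 41, 42, 45, 45, 44, 70, 97, 122, 146, 150, 152, 152, 153, 148, 150, 149, 153, 154, 150, 150, 148]
244 [151, 149, 147, 144, 123, 117, 146, 146, 150, 121, 56, 41, 34, 23, 23, 24, 15, 15, 25, 28, 25, 30, 29, 32, 33, 37, 41, 48, 48, 49, 54, 56, 57, 56, 71, 82, 106, 141, 149, 153, 154, 152, 148, 152, 154, 154, 152, 151, 153, 149]
```

carry_out([
  [0,-0.0018,0],
  [0.015,0,0],
  [0.012,0,0],
  [0.01,0,0],
  [0,0,0],
], grip=[1,1,1,1,1], turn=[0,0,0,0,0])

```text
t: 18.55
eef_pos: [540.9, 118.8, 81.8]
tcp_rot: [2.234, 1.571, 2.272]
ft_force: [-0.4, 0.1, -1.5]
opening: 0.084
```

carry_out([
  [0.003,0,0],
  [0.0,0,0],
], grip=[1,1], turn=[0,0])

```text
t: 18.75
eef_pos: [541.0, 118.8, 81.7]
tcp_rot: [0.084, 1.57, 0.123]
ft_force: [-2.9, -0.4, 16.8]
opening: 0.082
```

Run:
```python
from h import *
t=P2W(38,-60); go(*t,79,np.pi/2+PY); s=env.state(); print(s['ft_force'],s['moment'],s['opening'])
```

```text
at [541.  118.8  81.7] yaw 1.6095 shift [0.0053 0.0005 0.0013] turn 0.0001
[-2.88243612 -0.41496394 16.83404649] [-0.15629802  0.81271761 -0.02443104] 0.08220992056213564
```

carry_out([
  [-0.0012,0,0],
  [0,0,0],
  [0,0,0],
  [0,0,0],
], grip=[1,1,1,1], turn=[0,0.04,0.04,0])

```text
t: 19.15
eef_pos: [541.3, 118.9, 81.7]
tcp_rot: [0.36, 1.569, 0.143]
ft_force: [-1.5, 0.3, 7.9]
opening: 0.083
```

Run:
```python
from h import *
t=P2W(38,-60); go(*t,79,np.pi/2+PY); s=env.state(); print(s['ft_force'],s['moment'],s['opening'])
```

```text
at [541.3 118.9  81.7] yaw 1.3538 shift [0.0054 0.0006 0.0007] turn -0.0813
[-1.51298737  0.31922336  7.94831472] [-0.06160728  0.12495716  0.01002874] 0.0825616255874059
```

carry_out([
  [-0.001,0,0],
  [0,0,0],
  [0,0,0],
  [0,0,0],
  [0,0,0],
], grip=[1,1,1,1,1], turn=[0.042,0.042,0.042,0.042,0.042])

```text
t: 19.65
eef_pos: [541.1, 118.9, 81.7]
tcp_rot: [1.135, 1.57, 0.257]
ft_force: [0.7, -0.8, 1.6]
opening: 0.087
```

Run:
```python
from h import *
t=P2W(38,-60); go(*t,79,PY); s=env.state(); print(s['ft_force'],s['moment'],s['opening'])
```

```text
at [541.1 118.9  81.7] yaw 0.6929 shift [0.0054 0.0012 0.0004] turn 0.2083
[ 0.73935254 -0.83705569  1.62910213] [-0.04682836 -0.03233352 -0.00019202] 0.08671056215714044
```

carry_out([
  [0,0,0],
  [0,0,0],
  [0,0,0],
  [0,0,0],
  [0,0,0],
], grip=[1,1,1,1,1], turn=[0.042,0.042,0.042,0.042,0.042])

```text
t: 20.15
eef_pos: [541.1, 118.9, 81.7]
tcp_rot: [1.725, 1.57, 0.187]
ft_force: [-0.6, 0.3, 1.5]
opening: 0.083
```

carry_out([
  [0,0,0],
  [0,0,0],
], grip=[1,1], turn=[0,0])

```text
t: 20.35
eef_pos: [541.0, 118.8, 81.7]
tcp_rot: [1.806, 1.57, 0.277]
ft_force: [1.5, 0.1, 1.4]
opening: 0.083
```

Run:
```python
from h import *
t=P2W(-7,-60); go(*t,82,PY); s=env.state(); print(s['ft_force'],s['moment'],s['opening'])
```

```text
at [541.  118.8  81.7] yaw 0.0424 shift [-0.0006 -0.0887 -0.0009] turn 0.0012
[1.54371813 0.07990035 1.3988804 ] [-0.14750893 -0.15300764  0.03119771] 0.08294812891247398
```

carry_out([
  [0,-0.016,0],
  [0,-0.016,0],
  [0,-0.016,0],
  [0,-0.008,0],
  [0,-0.008,0],
], grip=[1,1,1,1,1], turn=[0,0,0,0,0])

```text
t: 20.85
eef_pos: [508.2, 117.6, 81.7]
tcp_rot: [-1.731, 1.57, 3.021]
ft_force: [1.3, -0.6, 0.4]
opening: 0.082
```

carry_out([
  [0,-0.008,0],
  [0,-0.008,0],
], grip=[1,1], turn=[0,0])

```text
t: 21.05
eef_pos: [500.6, 117.3, 81.7]
tcp_rot: [2.743, 1.571, 1.211]
ft_force: [1.3, 0.2, 0.1]
opening: 0.083
```

carry_out([
  [0,-0.005,0],
  [0,-0.003,0],
  [0,0,0],
], grip=[1,1,1], turn=[0,0,0])

```text
t: 21.35
eef_pos: [496.7, 117.1, 81.7]
tcp_rot: [-1.733, 1.57, 3.018]
ft_force: [0.0, -0.3, 1.5]
opening: 0.081
```

Run:
```python
from h import *
t=P2W(-7,-60); go(*t,82,PY); s=env.state(); print(s['ft_force'],s['moment'],s['opening'])
```

```text
at [496.7 117.1  81.7] yaw 0.0386 shift [-0.0006  0.0001 -0.0006] turn 0.0
[ 0.03737613 -0.33220551  1.47470967] [-0.11745546  0.0821762  -0.02123515] 0.08144384701606036
```

carry_out([
  [0,0,0],
  [0,0,0],
  [0,0,0],
  [0,0,0],
  [0,0,0],
], grip=[0.33,0.33,0.33,0.33,0.33], turn=[0,0,0,0,0])

```text
t: 21.85
eef_pos: [496.8, 117.1, 81.6]
tcp_rot: [-1.93, 1.571, 2.821]
ft_force: [-0.6, -0.3, -0.5]
opening: 0.329
```

carry_out([
  [0.02,0,0],
  [0.02,0,0],
  [0.0095,0,0],
  [0,0,0],
  [0,0,0],
], grip=[0.33,0.33,0.33,0.33,1], turn=[0,0,0,0,0])

```text
t: 22.35
eef_pos: [496.8, 117.1, 56.7]
tcp_rot: [-1.674, 1.57, 3.077]
ft_force: [-0.1, 0.4, -0.4]
opening: 0.291
```

carry_out([
  [0,0,0],
  [0,0,0],
  [0,0,0],
  [0,0,0],
  [0,0,0],
], grip=[1,1,1,1,1], turn=[0,0,0,0,0])

```text
t: 22.85
eef_pos: [497.0, 117.1, 57.1]
tcp_rot: [1.803, 1.57, 0.27]
ft_force: [0.8, 0.4, 1.6]
opening: 0.187
```

Run:
```python
from h import *
t=P2W(-7,-60); go(*t,57,PY); s=env.state(); print(s['ft_force'],s['moment'],s['opening']*95)
```

```text
at [497.  117.1  57.1] yaw 0.0386 shift [ 0.0003 -0.0005 -0.0005] turn 0.0
[0.83859512 0.36713714 1.5786324 ] [-0.13162573  0.00378559 -0.07713025] 17.75300655385103
```

carry_out([
  [0.0006,0,0],
  [0.0009,0,0],
  [0.0009,0,0],
  [0.0009,0,0],
  [0.0009,0,0],
], grip=[1,1,1,1,1], turn=[0.042,0.042,0.042,0.042,0.042])

```text
t: 23.35
eef_pos: [496.9, 117.1, 55.3]
tcp_rot: [2.44, 1.57, 0.243]
ft_force: [-2.3, -0.5, 7.5]
opening: 0.186
```

carry_out([
  [0.0009,0,0],
  [0.0009,0,0],
  [0.0009,0,0],
  [0.0009,0,0],
  [0.0009,0,0],
], grip=[1,1,1,1,1], turn=[0.042,0.042,0.042,0.042,0.042])

```text
t: 23.85
eef_pos: [496.8, 117.3, 53.3]
tcp_rot: [-2.86, 1.57, 0.566]
ft_force: [-3.6, 1.5, 12.4]
opening: 0.189
```

Run:
```python
from h import *
t=P2W(-7,-60); go(*t,57,PY); s=env.state(); print(s['ft_force'],s['moment'],s['opening']*95)
```

```text
at [496.8 117.3  53.3] yaw -1.2861 shift [-0.0073 -0.0002  0.0001] turn -0.4216
[-3.59076107  1.50736999 12.43845558] [0.17471658 0.80222308 0.04852305] 17.986397268137733
```

carry_out([
  [0,0,0],
  [0,0,0],
  [0,0,0],
  [0,0,0],
], grip=[1,1,1,1], turn=[0.042,0.042,0.042,0])

```text
t: 24.25
eef_pos: [496.8, 117.4, 53.5]
tcp_rot: [-2.306, 1.57, 0.725]
ft_force: [-3.3, 2.7, 13.0]
opening: 0.186
```

Run:
```python
from h import *
t=P2W(-7,-60); go(*t,57,PY); s=env.state(); print(s['ft_force'],s['moment'],s['opening']*95,s['joints'])
```

```text
at [496.8 117.4  53.5] yaw -1.6814 shift [-0.0071  0.      0.0002] turn -0.5475
[-3.29937865  2.66775402 12.97255645] [ 0.36305904  0.84578955 -0.09360906] 17.682971062057142 [1.02376535e-01 5.91406933e-01 1.99795356e+00 7.14223037e-04
 5.51711298e-01 1.78319872e+00]
```

carry_out([
  [0,0,0],
  [0,0,0],
  [0,0,0],
  [0,0,0],
  [-0.03,0,0],
], grip=[0.3,0.3,0.3,0.3,0.3], turn=[0,0,0,0,0])

```text
t: 24.75
eef_pos: [496.1, 117.0, 66.5]
tcp_rot: [0.179, 1.568, -3.069]
ft_force: [0.2, 0.0, 0.1]
opening: 0.35
```

carry_out([
  [-0.07,0,0],
  [-0.1,0,0],
  [-0.1,0,0],
  [0,0,0],
  [0,0,0],
], grip=[0.3,0.3,0.3,0.3,0.3], turn=[0,-0.03,-0.045,-0.045,-0.045])

```text
t: 25.25
eef_pos: [497.2, 117.1, 204.2]
tcp_rot: [2.851, 1.568, 0.128]
ft_force: [0.2, 0.1, -0.6]
opening: 0.348
```

carry_out([
  [0,0,0],
  [0,0,0],
  [0,0,0],
  [0,0,0],
  [0,0,0],
], grip=[0.45,0.45,0.45,0.45,0.45], turn=[-0.045,-0.045,-0.045,-0.045,-0.045])

```text
t: 25.75
eef_pos: [496.8, 117.1, 202.5]
tcp_rot: [-1.307, 1.57, 2.96]
ft_force: [0.3, -0.5, 1.2]
opening: 0.275
```

carry_out([
  [0,0,0],
  [0,0,0],
  [0,0,0],
  [0,0,0],
  [0,0,0],
], grip=[0.45,0.45,0.45,0.45,0.45], turn=[-0.045,-0.045,-0.045,-0.045,-0.045])

```text
t: 26.25
eef_pos: [496.8, 117.1, 202.5]
tcp_rot: [-1.901, 1.57, 3.073]
ft_force: [-0.0, 0.6, 1.0]
opening: 0.274
```

carry_out([
  [0,0,0],
  [0,0,0],
  [0,0,0],
  [0,0,0],
  [0,0,0],
], grip=[0.45,0.45,0.45,0.45,0.45], turn=[-0.045,-0.045,-0.045,-0.045,-0.045])

```text
t: 26.75
eef_pos: [496.8, 117.1, 202.5]
tcp_rot: [-2.699, 1.571, 2.982]
ft_force: [-0.6, -1.5, 0.2]
opening: 0.275
```

Run:
```python
from h import *
go(504.2,-249.5,205,np.pi/2-.048); s=env.state(); print(s['ft_force'],s['moment'],s['opening']*95)
```

```text
at [496.8 117.1 202.5] yaw 0.9681 shift [-0.0051 -0.5956  0.4279] turn -0.1766
[-0.57378612 -1.46255054  0.15085198] [-0.03115095 -0.00318504  0.03675668] 26.080272079776183
```

carry_out([
  [0,0,0],
  [0,0,0],
  [0,0,0],
  [0,0,0],
  [0,-0.0915,0.0062],
], grip=[0.45,0.45,0.45,0.45,0.45], turn=[-0.0442,-0.0442,-0.0442,-0.044,0])

```text
t: 27.25
eef_pos: [497.5, 73.6, 202.5]
tcp_rot: [1.324, 1.57, 1.279]
ft_force: [0.9, -0.5, 0.2]
opening: 0.275
```

carry_out([
  [0,-0.0915,0.0062],
  [0,-0.0915,0.0062],
  [0,-0.0915,0.0062],
  [0,-0.0915,0.0062],
  [0,-0.0915,0.0062],
], grip=[0.45,0.45,0.45,0.45,0.45], turn=[0,0,0,0,0])

```text
t: 27.75
eef_pos: [500.3, -159.9, 202.6]
tcp_rot: [1.855, 1.571, 1.801]
ft_force: [0.6, 0.5, 0.6]
opening: 0.275
```

carry_out([
  [0,-0.0915,0.0062],
  [0,-0.0915,0.0062],
  [0.06,0,0],
  [0.06,0,0],
  [0.04,0,0],
], grip=[0.45,0.45,0.45,0.45,0.45], turn=[0,0,0,0,0])

```text
t: 28.25
eef_pos: [501.2, -249.8, 120.6]
tcp_rot: [2.564, 1.569, 2.509]
ft_force: [-0.7, -0.1, -0.1]
opening: 0.272
```

carry_out([
  [0,0,0],
  [0,0,0],
], grip=[0.45,0.45], turn=[0,0])

```text
t: 28.45
eef_pos: [502.1, -249.7, 122.9]
tcp_rot: [2.395, 1.57, 2.341]
ft_force: [0.0, 0.8, 0.0]
opening: 0.274
```

Run:
```python
from h import *
go(504.2,-249.5,77,np.pi/2-.048); s=env.state(); print(s['opening']*95)
im,_=snap('wrist','w9'); snap('top','t9')
```

```text
at [ 502.1 -249.7  122.9] yaw 1.5171 shift [0.0918 0.0007 0.0042] turn -0.0018
26.03783165006524
```

carry_out([
  [0.04,0.0007,0.0042],
  [0.03,0,0],
  [0.021,0,0],
  [0,0,0],
  [0,0,0],
], grip=[0.45,0.45,0.45,1,1], turn=[-0.0018,0,0,0,0])

```text
t: 29.05
eef_pos: [504.4, -249.6, 77.8]
tcp_rot: [-0.439, 1.57, -0.487]
ft_force: [0.4, -0.2, -0.2]
opening: 0.16
```

carry_out([
  [0,0,0],
  [0,0,0],
  [0,0,0],
  [0,0,0],
  [-0.03,0,0],
], grip=[1,1,1,1,1], turn=[0,0,0,0,0])

```text
t: 29.55
eef_pos: [503.4, -249.1, 91.2]
tcp_rot: [2.581, 1.568, 2.533]
ft_force: [0.4, -0.3, -1.2]
opening: 0.084
```

carry_out([
  [-0.05,0,0],
  [-0.06,0,0],
  [-0.06,0,0],
  [-0.05,0,0],
  [0,0,0],
], grip=[1,1,1,1,1], turn=[0,0,0,0,0])

```text
t: 30.05
eef_pos: [504.9, -250.0, 205.2]
tcp_rot: [-0.509, 1.566, -0.557]
ft_force: [0.4, -1.0, -0.9]
opening: 0.082
```

Run:
```python
from h import *
t=P2W(38,60); print(t); go(*t,202,np.pi/2+PY); print(env.state()['opening']*95)
i=cams.camera_info('top')
```

```text
[537.06241135 239.0181766 ]
at [ 504.9 -250.   205.2] yaw 1.5228 shift [0.004  0.9799 0.0172] turn -0.0275
7.8257959183704795
```

carry_out([
  [0,0,0],
  [0,0.0886,0.0093],
  [0,0.0886,0.0093],
  [0,0.0886,0.0093],
  [0,0.0886,0.0093],
], grip=[1,1,1,1,1], turn=[-0.0275,0,0,0,0])

```text
t: 30.55
eef_pos: [515.2, -70.0, 201.0]
tcp_rot: [2.741, 1.569, 2.779]
ft_force: [0.4, 0.1, -1.3]
opening: 0.077
```

carry_out([
  [0,0.0886,0.0093],
  [0,0.0886,0.0093],
  [0,0.0886,0.0093],
  [0,0.0886,0.0093],
  [0,0.0886,0.0093],
], grip=[1,1,1,1,1], turn=[0,0,0,0,0])

```text
t: 31.05
eef_pos: [530.0, 152.3, 201.0]
tcp_rot: [-3.054, 1.569, -3.015]
ft_force: [1.1, 0.5, -1.1]
opening: 0.079
```

carry_out([
  [0,0.0886,0.0093],
  [0,0.0886,0.0093],
  [0.05,0,0],
  [0.06,0,0],
  [0.06,0,0],
], grip=[1,1,1,1,1], turn=[0,0,0,0,0])

```text
t: 31.55
eef_pos: [535.8, 239.8, 115.1]
tcp_rot: [-2.915, 1.57, -2.875]
ft_force: [0.9, 0.2, -2.3]
opening: 0.079
```

carry_out([
  [0.036,0,0],
  [0,0,0],
  [0,0,0],
], grip=[1,1,1], turn=[0,0,0])

```text
t: 31.85
eef_pos: [536.4, 239.4, 98.8]
tcp_rot: [-2.956, 1.57, -2.918]
ft_force: [-0.3, -0.1, -1.1]
opening: 0.082
```

Run:
```python
from h import *
import pickle
t=P2W(38,60); go(*t,79,np.pi/2+PY)
p,R=tool(); im,i=snap('wrist','w10'); pickle.dump((i,p,R),open('w10.pkl','wb'))
c=np.zeros((600,800,3),np.uint8); c[:]=cv2.resize(im[90:330,140:460],None,fx=2.5,fy=2.5)
cv2.imwrite('pics/c10.png',c)
```

```text
at [536.4 239.4  98.8] yaw 1.609 shift [ 0.0396 -0.0008  0.0013] turn -0.0001
```

View pics/c10.png

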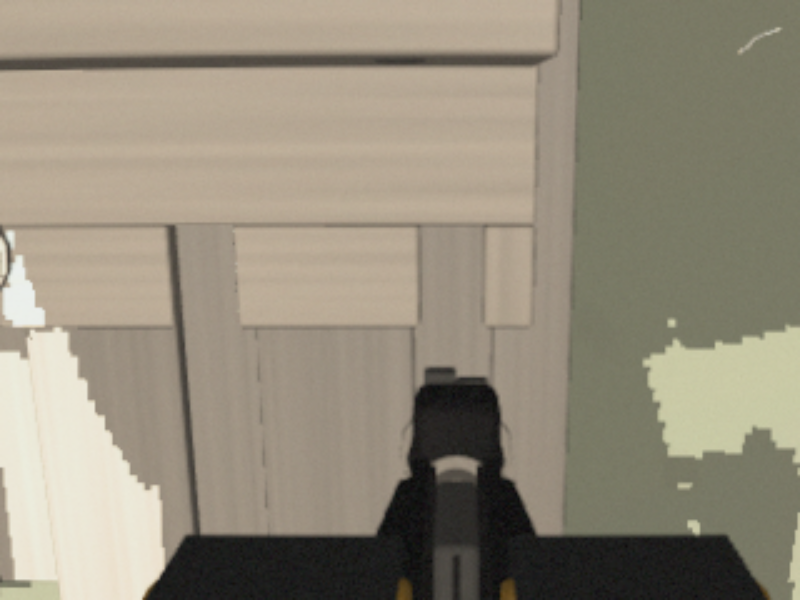

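carry_out([
  [0,-0.0012,0],
  [0.014,0,0],
  [0.012,0,0],
  [0.007,0,0],
  [0,0,0],
], grip=[1,1,1,1,1], turn=[0,0,0,0,0])

```text
t: 32.4
eef_pos: [536.6, 238.9, 82.5]
tcp_rot: [0.665, 1.571, 0.704]
ft_force: [-0.1, -0.4, -1.9]
opening: 0.082
```

carry_out([
  [0,0,0],
  [0,0,0],
  [0,0,0],
], grip=[1,1,1], turn=[0.04,0.04,0])

```text
t: 32.7
eef_pos: [536.5, 238.9, 82.5]
tcp_rot: [2.643, 1.571, 2.428]
ft_force: [-0.6, -0.1, -1.7]
opening: 0.083
```

Run:
```python
from h import *
t=P2W(38,60); go(*t,82,PY); s=env.state(); print(s['ft_force'],s['moment'],s['opening']*95)
```

```text
at [536.5 238.9  82.5] yaw 1.3559 shift [0.0009 0.0005 0.0009] turn 0.4193
[-0.58019095 -0.10880472 -1.67475777] [-0.03081377 -0.0828106   0.04988608] 7.931053879925604
```

carry_out([
  [0.0012,0,0],
  [0,0,0],
  [0,0,0],
  [0,0,0],
  [0,0,0],
], grip=[1,1,1,1,1], turn=[0.042,0.042,0.042,0.042,0.042])

```text
t: 33.2
eef_pos: [536.9, 238.9, 82.5]
tcp_rot: [1.129, 1.57, 0.255]
ft_force: [-1.0, -0.5, 3.5]
opening: 0.084
```

carry_out([
  [0,0,0],
  [0,0,0],
  [0,0,0],
  [0,0,0],
  [0,0,0],
], grip=[1,1,1,1,1], turn=[0.042,0.042,0.042,0.042,0.041])

```text
t: 33.7
eef_pos: [536.8, 238.8, 82.4]
tcp_rot: [1.705, 1.57, 0.175]
ft_force: [-1.4, -1.7, 5.3]
opening: 0.085
```

carry_out([
  [0,0,0],
  [0,0,0],
], grip=[1,1], turn=[0,0])

```text
t: 33.9
eef_pos: [536.8, 238.8, 82.4]
tcp_rot: [1.717, 1.57, 0.194]
ft_force: [-1.0, -1.4, 6.2]
opening: 0.083
```

Run:
```python
from h import *
t=P2W(-7,60); go(*t,82,PY); s=env.state(); print(s['ft_force'],s['moment'],s['opening']*95)
```

```text
at [536.8 238.8  82.4] yaw 0.0478 shift [ 0.0008 -0.0895 -0.0012] turn 0.003
[-0.95431354 -1.42551772  6.21626978] [-0.4120736   0.22337332 -0.00747115] 7.893668289345815
```

carry_out([
  [-0.0006,-0.016,-0.001],
  [0,-0.016,0],
  [0,-0.016,0],
  [0,-0.008,0],
  [0,-0.008,0],
], grip=[1,1,1,1,1], turn=[0.003,0,0,0,0])

```text
t: 34.4
eef_pos: [504.6, 238.0, 82.5]
tcp_rot: [1.452, 1.569, -0.083]
ft_force: [4.0, -3.5, 0.8]
opening: 0.078
```

carry_out([
  [0,-0.008,0],
  [0,-0.008,0],
  [0,-0.006,0],
  [0,-0.0035,0],
  [0,0,0],
], grip=[1,1,1,1,1], turn=[0,0,0,0,0])

```text
t: 34.9
eef_pos: [491.9, 237.5, 82.5]
tcp_rot: [1.433, 1.569, -0.102]
ft_force: [2.9, -4.7, 1.0]
opening: 0.083
```

Run:
```python
from h import *
t=P2W(-7,60); go(*t,82,PY); s=env.state(); print(s['ft_force'],s['moment'],s['opening']*95)
```

```text
at [491.9 237.5  82.5] yaw 0.0361 shift [0.001  0.0003 0.0005] turn -0.0008
[ 2.93711337 -4.6674799   0.9770915 ] [-1.1977841  -0.77428537 -0.02586803] 7.863235722989372
```

carry_out([
  [0,0,0],
  [0,0,0],
  [0,0,0],
  [0,0,0],
  [0,0,0],
], grip=[0.33,0.33,0.33,0.33,0.33], turn=[0,0,0,0,0])

```text
t: 35.4
eef_pos: [491.7, 237.9, 82.3]
tcp_rot: [-1.823, 1.571, 2.922]
ft_force: [-0.3, 0.5, -0.2]
opening: 0.334
```

carry_out([
  [0.02,0,0],
  [0.02,0,0],
  [0.011,0,0],
  [0,0,0],
  [0,0,0],
], grip=[0.33,0.33,0.33,0.33,1], turn=[0,0,0,0,0])

```text
t: 35.9
eef_pos: [491.8, 237.8, 56.5]
tcp_rot: [-1.416, 1.57, -2.955]
ft_force: [-0.2, -0.4, 0.5]
opening: 0.295
```

carry_out([
  [0,0,0],
  [0,0,0],
  [0,0,0],
  [0,0,0],
  [0,0,0],
], grip=[1,1,1,1,1], turn=[0,0,0,0,0])

```text
t: 36.4
eef_pos: [492.0, 237.9, 57.1]
tcp_rot: [1.955, 1.57, 0.416]
ft_force: [0.9, -0.0, 1.7]
opening: 0.188
```

Run:
```python
from h import *
t=P2W(-7,60); go(*t,57,PY); s=env.state(); print(s['ft_force'],s['moment'],s['opening']*95)
```

```text
at [492.  237.9  57.1] yaw 0.032 shift [0.0001 0.0001 0.0013] turn -0.0021
[ 0.9054007  -0.01761313  1.67914154] [-0.11926885 -0.13255259  0.04500049] 17.898329384560995
```

carry_out([
  [0.0006,0,0],
  [0.0009,0,0],
  [0.0009,0,0],
  [0.0009,0,0],
  [0.0009,0,0],
], grip=[1,1,1,1,1], turn=[0.042,0.042,0.042,0.042,0.042])

```text
t: 36.9
eef_pos: [492.1, 237.6, 55.1]
tcp_rot: [2.016, 1.57, -0.188]
ft_force: [1.3, -3.1, 7.0]
opening: 0.186
```

carry_out([
  [0.0009,0,0],
  [0.0009,0,0],
  [0.0009,0,0],
  [0.0006,0,0],
  [0.0004,0,0],
], grip=[1,1,1,1,1], turn=[0.042,0.042,0.042,0.042,0.042])

```text
t: 37.4
eef_pos: [492.1, 237.5, 53.5]
tcp_rot: [2.593, 1.57, -0.271]
ft_force: [-0.1, -4.6, 8.4]
opening: 0.185
```

carry_out([
  [0,0,0],
  [0,0,0],
  [0,0,0],
  [0,0,0],
  [0,0,0],
], grip=[1,1,1,1,1], turn=[0.042,0.042,0.042,0.012,0])

```text
t: 37.9
eef_pos: [492.1, 237.4, 53.5]
tcp_rot: [2.975, 1.57, -0.318]
ft_force: [0.1, -5.1, 6.3]
opening: 0.187
```

Run:
```python
from h import *
t=P2W(-7,60); go(*t,57,PY); s=env.state(); print(s['ft_force'],s['moment'],s['opening']*95)
```

```text
at [492.1 237.4  53.5] yaw -1.7223 shift [-0.0071  0.0003  0.    ] turn -0.5605
[ 0.10826643 -5.09213031  6.25014047] [-1.04678174  0.03654472  0.0552508 ] 17.79102617328379
```

carry_out([
  [0,0,0],
  [0,0,0],
  [0,0,0],
  [0,0,0],
  [-0.03,0,0],
], grip=[0.3,0.3,0.3,0.3,0.3], turn=[0,0,0,0,0])

```text
t: 38.4
eef_pos: [490.9, 237.5, 66.6]
tcp_rot: [0.456, 1.568, -2.836]
ft_force: [-0.8, -0.3, 1.1]
opening: 0.35
```

carry_out([
  [-0.07,0,0],
  [-0.1,0,0],
  [-0.1,0,0],
  [-0.06,0,0],
  [0,0,0],
], grip=[0.3,0.3,0.3,0.3,0.3], turn=[0,0,0,-0.045,-0.045])

```text
t: 38.9
eef_pos: [493.0, 238.3, 237.3]
tcp_rot: [-2.941, 1.564, 0.339]
ft_force: [-0.5, -0.0, -0.1]
opening: 0.35
```

carry_out([
  [0,0,0],
  [0,0,0],
  [0,0,0],
  [0,0,0],
  [0,0,0],
], grip=[1,1,1,1,1], turn=[-0.045,-0.045,-0.045,-0.045,-0.045])

```text
t: 39.4
eef_pos: [491.6, 237.8, 232.7]
tcp_rot: [-0.692, 1.57, -2.988]
ft_force: [-0.4, -0.6, -0.1]
opening: 0.015
```

carry_out([
  [0,0,0],
  [0,0,0],
  [0,0,0],
  [0,0,0],
  [0,0,0],
], grip=[1,1,1,1,1], turn=[-0.045,-0.045,-0.045,-0.045,-0.045])

```text
t: 39.9
eef_pos: [491.6, 237.8, 232.7]
tcp_rot: [-1.341, 1.57, -2.93]
ft_force: [0.7, 0.7, -0.9]
opening: 0.006
```

carry_out([
  [0,0,0],
  [0,0,0],
  [0,0,0],
  [0,0,0],
  [0,0,0],
], grip=[1,1,1,1,1], turn=[-0.045,-0.045,-0.045,-0.045,-0.045])

```text
t: 40.4
eef_pos: [491.6, 237.8, 232.7]
tcp_rot: [-2.097, 1.57, -2.979]
ft_force: [0.1, 0.8, -0.7]
opening: 0.004
```

carry_out([
  [0,0,0],
  [0,0,0],
  [0,0,0],
  [0,0,0],
  [0,0,0],
], grip=[1,1,1,1,1], turn=[-0.045,-0.045,-0.045,-0.045,-0.045])

```text
t: 40.9
eef_pos: [491.6, 237.8, 232.7]
tcp_rot: [-2.836, 1.57, -3.012]
ft_force: [0.1, 0.1, -0.4]
opening: 0.005
```

Run:
```python
from h import *
go(560,170,220,np.pi/2-.044); s=env.state(); print(s['ft_force'],s['moment'],s['opening']*95)
```

```text
at [491.6 237.8 232.7] yaw 1.395 shift [ 0.0253 -0.1096  0.1584] turn -0.0419
[ 0.06843038  0.09174854 -0.42198247] [-0.01602369  0.06727882  0.01593619] 0.4398688603434572
```

carry_out([
  [0,0,0],
  [0,-0.065,0.072],
  [0,-0.065,0.072],
  [0,0,0],
  [0,0,0],
], grip=[1,1,1,1,1], turn=[-0.0419,0,0,0,0])

```text
t: 41.4
eef_pos: [560.5, 168.6, 232.3]
tcp_rot: [-3.087, 1.57, -3.139]
ft_force: [0.7, 0.7, 0.6]
opening: 0.006
```

Run:
```python
from h import *
import pickle
p,R=tool(); print(p,yaw(R)); im,i=snap('wrist','w11'); pickle.dump((i,p,R),open('w11.pkl','wb'))
pt=lambda x,y,z:[*P2W(x,y),z]
u=proj(i,[pt(-95,-90,21),pt(95,90,21),pt(-7,-60,96),pt(-7,60,96),pt(-55,0,76)]); print(u.round())
x0=max(int(u[:,0].min())-15,0); y0=max(int(u[:,1].min())-15,0); c=im[y0:y0+260,x0:x0+347]; print(x0,y0)
cv2.imwrite('pics/c11.png',cv2.resize(c,None,fx=2.3,fy=2.3))
```

```text
[560.51196442 168.60755848 232.28318262] 1.51895989367447
[[220.  55.]
 [424. 239.]
 [250. 154.]
 [407. 140.]
 [322.  83.]]
204 39
```

View pics/c11.png

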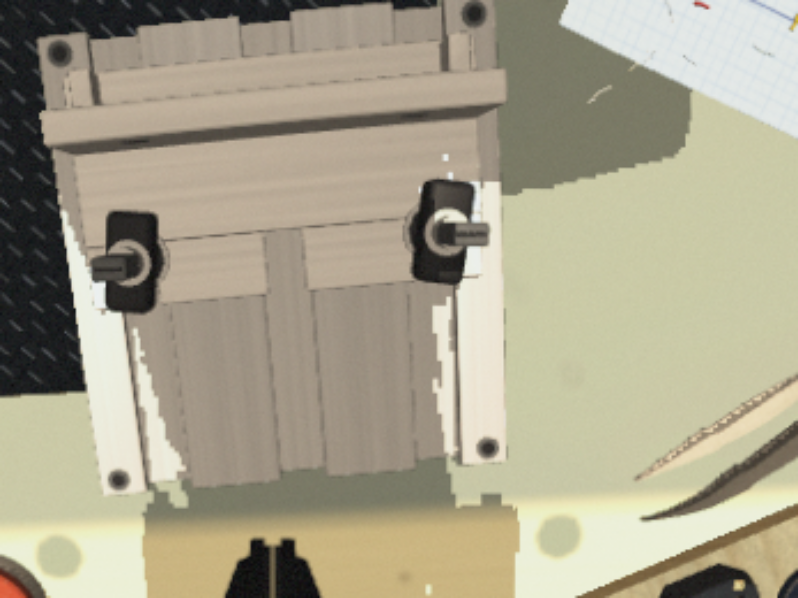

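carry_out([
  [0,-0.0836,0.0008],
  [0,-0.0836,0.0008],
  [0,-0.0836,0.0008],
  [0,-0.0836,0.0008],
  [0,-0.0836,0.0008],
], grip=[1,1,1,1,1], turn=[-0.0025,0,0,0,0])

```text
t: 41.95
eef_pos: [552.5, -39.7, 233.1]
tcp_rot: [1.119, 1.571, 1.079]
ft_force: [1.3, -0.1, -0.4]
opening: 0.008
```

carry_out([
  [0,-0.0836,0.0008],
  [0,-0.0836,0.0008],
  [0,-0.0836,0.0008],
  [0.06,0,0],
  [0.06,0,0],
], grip=[1,1,1,1,1], turn=[0,0,0,0,0])

```text
t: 42.45
eef_pos: [549.1, -164.9, 172.8]
tcp_rot: [-0.218, 1.569, -0.261]
ft_force: [-0.2, 0.3, -0.2]
opening: 0.004
```

carry_out([
  [0.03,0,0],
  [0,0,0],
  [0,0,0],
], grip=[1,1,1], turn=[0,0,0])

```text
t: 42.75
eef_pos: [549.4, -164.0, 158.5]
tcp_rot: [0.384, 1.571, 0.343]
ft_force: [-0.3, 0.0, 0.1]
opening: 0.005
```

Run:
```python
from h import *
import pickle
go(549,-165.8,127,np.pi/2-.044); s=env.state(); print(s['ft_force'],s['moment'],s['opening']*95)
i3,i4=[pickle.load(open(f'w{k}.pkl','rb')) for k in (3,4)]
o=[]
for im,i,c in ((cv2.imread('pics/w3.png'),i3,(301,200)),(cv2.imread('pics/w4.png'),i4,(108,204))):
    g=cv2.cvtColor(im,6)[c[1]-14:c[1]+15,c[0]-16:c[0]+17]; m=(g<60).astype(np.uint8)
    n,l,st,ce=cv2.connectedComponentsWithStats(m); k=1+np.argmax(st[1:,4]); print(st[k],ce[k]); o.append((i,(c[0]-16+ce[k][0],c[1]-14+ce[k][1])))
print(tri(o))
```

```text
at [ 549.4 -164.   158.5] yaw 1.5298 shift [ 0.0629 -0.0036 -0.0007] turn 0.001
[-0.27353402  0.00662393  0.13484921] [-0.0131909  -0.02220184  0.00421472] 0.46136103354708463
[  8   7  17  14 140] [14.76428571 12.12142857]
[  6   7  22  16 280] [16.85714286 13.34285714]
(array([ 549.12567072, -167.55343449,  104.93634122]), [0.689120543870672, 0.6891205438707685])
```

carry_out([
  [0.03,-0.0045,0],
  [0.025,0,0],
  [0.005,0,0],
  [0.004,0,0.001],
  [0.004,0,0.001],
], grip=[1,1,1,1,1], turn=[0,0,0,0,0])

```text
t: 43.25
eef_pos: [550.4, -167.1, 124.3]
tcp_rot: [-0.032, 1.57, -0.074]
ft_force: [-0.8, 0.9, 1.8]
opening: 0.006
```

carry_out([
  [0.005,0,0.002],
  [0.006,0,0.002],
  [0.006,0,0.002],
  [0.006,0,0.002],
  [0.006,0,0.002],
], grip=[1,1,1,1,1], turn=[0,0,0,0,0])

```text
t: 43.75
eef_pos: [554.3, -166.7, 109.3]
tcp_rot: [2.511, 1.568, 2.468]
ft_force: [-15.3, 7.7, 26.3]
opening: 0.005
```

carry_out([
  [0.003,0,0],
  [0,0,0],
], grip=[1,1], turn=[0,0])

```text
t: 43.95
eef_pos: [554.4, -166.7, 108.8]
tcp_rot: [2.28, 1.569, 2.237]
ft_force: [-10.9, 6.5, 17.8]
opening: 0.004
```

Run:
```python
from h import *
go(549,-165.8,127,np.pi/2-.044); s=env.state(); print(s['ft_force'])
snap('top','t12'); snap('side','s12')
```

```text
at [ 554.4 -166.7  108.8] yaw 1.5279 shift [-0.0364  0.0014 -0.0109] turn 0.0003
[-10.91807492   6.45048581  17.844372  ]
```

carry_out([
  [-0.04,0,-0.01],
  [-0.1,0,0],
  [-0.1,0,0],
  [-0.1,0,0.01],
  [-0.1,0,0],
], grip=[1,1,1,1,1], turn=[0,0,0,0,0])

```text
t: 44.55
eef_pos: [555.3, -167.5, 329.7]
tcp_rot: [-0.312, 1.57, -0.354]
ft_force: [1.5, -1.2, -0.5]
opening: 0.004
```

carry_out([
  [-0.01,0.04,0.01],
  [0,0,0],
  [0,0,0],
], grip=[1,1,1], turn=[0,0,0])

```text
t: 44.85
eef_pos: [560.8, -147.6, 331.8]
tcp_rot: [2.926, 1.57, 2.885]
ft_force: [0.0, 0.6, -0.6]
opening: 0.002
```

Run:
```python
from h import *
import pickle
p,R=tool(); print(p,yaw(R)); im,i=snap('wrist','w12'); pickle.dump((i,p,R),open('w12.pkl','wb'))
print(proj(i,[[549.5,-166.5,105],[560,-166.5,87]]))
g=cv2.cvtColor(im,6); u=proj(i,[[555,-166.5,96]])[0].astype(int); x0,y0=u-[25,30]
m=(g[y0:y0+75,x0:x0+50]<55).astype(np.uint8); n,l,st,ce=cv2.connectedComponentsWithStats(m)
for k in range(1,n):
    if st[k][4]>40:
        uv=ce[k]+[x0,y0]; c,d=ray(i,[uv]); nrm=np.array([.044,.999,0]); o=np.array([549.5,-166.5,105]); t=((o-c)@nrm)/(d[0]@nrm); print(st[k],uv,c+t*d[0])
cv2.imwrite('pics/c12.png',cv2.resize(im[60:300,140:460],None,fx=2.5,fy=2.5))
```

```text
[ 560.84133759 -147.61975965  331.79458575] 1.5294594030405062
[[302.56996643 199.22948864]
 [303.93404829 206.01350333]]
[ 40   0  10  18 171] [322.57894737 180.79532164] [-1005.39853612   -98.01598039 12676.81976787]
[17 22 16  5 67] [303.10447761 195.64179104] [ 547.67006835 -166.41940241   93.4041677 ]
```

Run:
```python
from h import *
im,i=snap('side','s13'); a=cv2.imread('pics/side0.png')
u=proj(i,[[549.5,-166.5,105],[560,-166.5,87]]); print(u)
x,y=u.mean(0).astype(int)
for n,q in (('before',a),('now',im)):
    print(n); print(cv2.cvtColor(q,6)[y-9:y+10,x-11:x+12])
```

```text
[[297.86017916 207.39673497]
 [294.24366672 213.1950515 ]]
before
[[112 115 117 123 141 133 139 140 116 100  91  86  82  81  83  86  87  86
   86  90 114 171 184]
 [114 113 113 113 117 120 142 149 143 144 115  90  73  71  71  78  86  88
   87  91 120 171 181]
 [103 104 115 114 112 113 117 118 137 149 130 124  94  69  62  64  78  86
   88  96 125 172 179]
 [ 85  92 114 116 115 113 113 113 114 117 119 126  98  68  62  60  75  96
  100 104 129 173 177]
 [ 83 106 136 143 143 131 120 120 117 113 102  85  70  62  59  60  91 132
  138 116 131 174 178]
 [ 86 120 159 169 168 156 149 147 138 123  93  64  54  54  55  61 103 158
  164 125 133 174 180]
 [ 88 129 163 170 171 170 170 168 162 150 104  64  52  50  50  58 103 165
  169 127 134 175 179]
 [ 90 135 164 171 171 172 172 171 170 165 121  73  54  51  51  59  97 150
  171 132 140 175 180]
 [ 90 135 164 172 173 171 171 170 170 167 145 104  74  63  61  71 100 123
  152 145 143 175 180]
 [ 91 137 165 173 171 171 170 169 169 167 166 146 131 115 111 102 110 113
  121 139 147 176 181]
 [ 92 147 166 172 171 170 170 171 169 169 170 168 166 157 152 13
[... 1957 characters left out ...]
116 115 120 145 171]
 [ 96 158 173 172 172 172 173 174 173 174 173 173 173 173 174 171 159 135
  123 115 114 118 139]
 [101 160 173 173 172 173 174 173 174 174 174 173 173 174 173 173 171 157
  139 119 113 114 117]
 [107 161 173 173 174 173 173 172 173 173 173 174 172 172 172 173 173 170
  157 123 120 116 114]
 [108 161 174 174 174 175 173 172 173 171 172 172 172 172 173 173 174 174
  168 128 139 137 125]
 [109 161 173 174 175 174 172 172 172 172 174 173 173 172 173 174 175 174
  169 131 154 166 152]
 [116 161 172 173 173 173 171 170 171 170 171 171 171 173 174 174 174 175
  170 134 161 181 178]
 [119 151 158 169 172 170 167 162 160 152 152 153 155 166 169 171 171 170
  168 152 172 182 184]]
```

Run:
```python
import cv2,numpy as np
r=lambda f,x,y,w,h,k:cv2.resize(cv2.imread(f'pics/{f}.png')[y:y+h,x:x+w],None,fx=k,fy=k,interpolation=cv2.INTER_CUBIC)
c=np.zeros((600,800,3),np.uint8)
def put(im,x,y): c[y:y+im.shape[0],x:x+im.shape[1]]=im
put(r('w3',235,165,100,75,4),0,0); put(r('w12',235,165,100,75,4),400,0)
put(r('s12',250,140,100,110,2.7),0,302); put(r('s13',250,140,100,110,2.7),270,302); put(r('t12',370,150,96,110,2.7),541,302)
cv2.imwrite('pics/c13.png',c)
```

```text
(no output)
```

View pics/c13.png

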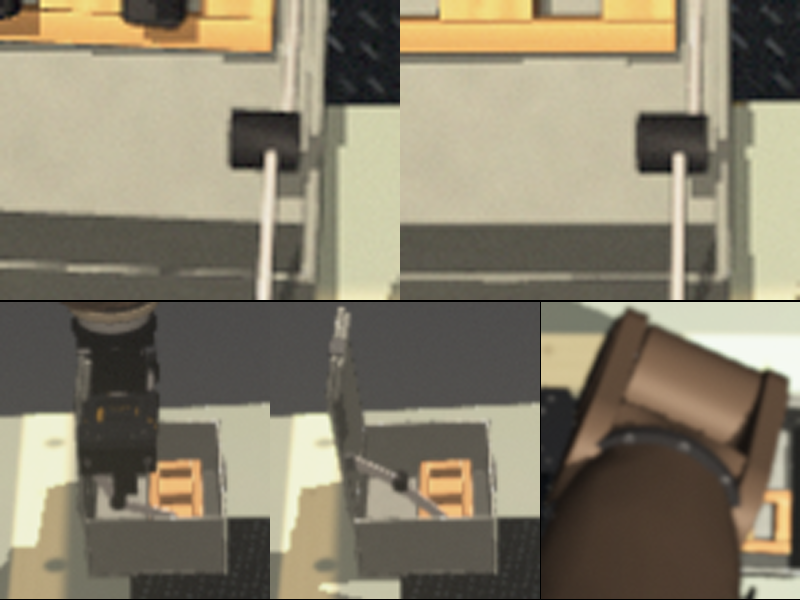

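carry_out([
  [0,-0.04,-0.028],
  [0.1,0,0],
  [0.1,0,0],
  [0.1,0,0],
  [0.08,0,0],
], grip=[1,1,1,1,1], turn=[0,0,0,0,0])

```text
t: 45.45
eef_pos: [544.8, -167.2, 139.2]
tcp_rot: [2.771, 1.568, 2.728]
ft_force: [1.2, -0.5, 0.7]
opening: 0.003
```

carry_out([
  [0.023,0,0],
  [0,0,0],
  [0,0,0],
  [0,0,0],
], grip=[1,1,1,1], turn=[0,0,0,0])

```text
t: 45.85
eef_pos: [546.9, -167.5, 133.0]
tcp_rot: [-0.353, 1.568, -0.395]
ft_force: [0.3, 0.1, 0.8]
opening: 0.003
```

carry_out([
  [0.008,0,0],
  [0.008,0,0],
], grip=[1,1], turn=[0,0])

```text
t: 46.05
eef_pos: [546.5, -167.1, 123.9]
tcp_rot: [-0.319, 1.569, -0.361]
ft_force: [-0.3, 0.3, 0.3]
opening: 0.004
```

carry_out([
  [0.006,0,0],
  [0.006,0,0],
], grip=[1,1], turn=[0,0])

```text
t: 46.25
eef_pos: [546.5, -167.1, 117.2]
tcp_rot: [-0.174, 1.57, -0.216]
ft_force: [1.4, 0.8, 3.1]
opening: 0.004
```

carry_out([
  [0.006,0,0],
  [0.006,0,0],
], grip=[1,1], turn=[0,0])

```text
t: 46.45
eef_pos: [546.4, -167.1, 111.0]
tcp_rot: [-0.2, 1.57, -0.243]
ft_force: [0.5, -0.5, 3.9]
opening: 0.007
```

carry_out([
  [0,0,0],
], grip=[1], turn=[0])

```text
t: 46.55
eef_pos: [545.9, -167.0, 110.6]
tcp_rot: [2.72, 1.57, 2.678]
ft_force: [-0.4, 1.1, 1.7]
opening: 0.004
```

carry_out([
  [0.006,0,0.001],
  [0.004,0,0.001],
], grip=[1,1], turn=[0,0])

```text
t: 46.75
eef_pos: [546.9, -167.0, 105.9]
tcp_rot: [2.782, 1.57, 2.739]
ft_force: [-1.9, -0.1, 4.5]
opening: 0.001
```

carry_out([
  [0.004,0,0.001],
  [0.004,0,0.001],
], grip=[1,1], turn=[0,0])

```text
t: 46.95
eef_pos: [547.5, -167.0, 102.5]
tcp_rot: [2.834, 1.569, 2.791]
ft_force: [-14.6, 1.3, 25.8]
opening: 0.003
```

carry_out([
  [0,0,0],
  [0,0,0],
], grip=[1,1], turn=[0,0])

```text
t: 47.15
eef_pos: [547.3, -167.0, 102.7]
tcp_rot: [2.751, 1.569, 2.708]
ft_force: [-9.7, -0.1, 14.5]
opening: 0.004
```

Run:
```python
from h import *
im,i=snap('side','s14'); g=cv2.cvtColor(im,6); print(proj(i,[[549.5,-166.5,105],[560,-166.5,87]])); print(env.state()['ft_force'],tool()[0])
print(g[200:228:1,284:304:1])
```

```text
[[297.86017916 207.39673497]
 [294.24366672 213.1950515 ]]
[-10.33248737   0.45732497  13.40081754] [ 547.28364806 -167.02254008  102.68881679]
[[ 60  62  62  49  47  47  47  46  45  47  47  47  46  45  47  46  45  44
   46  45]
 [ 64  67  66  52  48  47  46  46  47  46  44  46  45  45  46  45  45  46
   44  46]
 [ 56  61  59  51  46  46  47  47  46  46  45  45  48  48  47  46  45  46
   46  46]
 [ 49  53  49  48  47  47  48  47  45  47  46  47  46  45  44  46  47  45
   46  46]
 [ 49  57  51  50  50  50  51  53  52  51  46  48  46  46  46  45  44  45
   44  45]
 [ 52  63  69  67  67  67  72  81  88  85  62  48  45  46  45  46  47  45
   46  55]
 [ 66  77 108 101  96  95 101 114 135 135  95  58  47  47  47  45  44  46
   47  66]
 [ 77  85 118 115 112 111 111 123 156 161 116  67  46  47  46  44  46  47
   46  68]
 [ 79  85 117 128 118 113 113 117 149 160 115  65  48  46  46  45  46  45
   46  68]
 [ 79  89 133 151 127 115 112 114 126 132  99  60  48  46  45  44  44  45
   47  62]
 [ 77  89 137 160 136 118 113 112 113  98  73  52  47  46  46  46  46  44
   46  57]
 [ 75  89 145 165 153
[... 724 characters left out ...]
 143 133
  131 126]
 [ 93 110 122 123 129 130 129 129 129 127 116 114 117 117 118 117 118 114
  115 111]
 [ 99  99 100  98  98  99  97  98  98  98  95  93  92  90  93  91  92  92
   92  89]
 [ 89  89  88  88  88  88  87  87  88  87  87  89  88  88  88  86  86  88
   86  85]
 [ 87  86  87  87  88  88  89  87  87  87  87  86  87  85  86  87  87  85
   86  86]
 [ 87  88  87  87  87  87  88  87  85  88  87  87  86  87  86  85  87  87
   86  85]
 [ 88  88  88  88  89  88  87  86  86  86  86  88  86  87  86  85  86  85
   85  86]
 [ 86  89  87  87  88  88  87  87  86  87  87  86  86  86  85  87  86  86
   86  87]
 [ 87  88  86  87  88  88  87  86  86  87  85  87  87  86  86  86  87  87
   86  88]]
```

carry_out([
  [-0.004,0,-0.004],
  [-0.02,0,-0.004],
  [0,0,0],
], grip=[1,1,1], turn=[0,0,0])

```text
t: 47.5
eef_pos: [544.4, -167.1, 115.1]
tcp_rot: [-0.292, 1.569, -0.334]
ft_force: [0.4, -0.4, 0.3]
opening: 0.005
```

```bash
cat >> h.py <<'E'
def knee(name):
    im,i=snap('side',name); g=cv2.cvtColor(im,6); print(env.state()['ft_force'].round(1) if hasattr(env.state()['ft_force'],'round') else env.state()['ft_force'],tool()[0].round(1))
    print(g[200:222,284:306])
E
python3 -c "
from h import *
knee('s15')"
```

```text
[ 0.1 -1.1  0.2] [ 544.4 -167.1  114.7]
[[ 50  49  55  54  48  49  47  47  49  51  49  47  48  44  44  45  46  44
   45  46  44  57]
 [ 60  65  84  79  68  63  64  64  69  70  69  54  48  45  45  44  45  45
   43  46  56  91]
 [ 82  89 106 104  96  84  80  81  86  85  85  63  47  44  46  44  44  44
   45  47  66 115]
 [ 93 104 111 113 111  97  97  97  98  97  91  64  48  45  44  44  45  44
   45  47  68 120]
 [ 89 108 112 113 114 109 106 110 111 109 104  75  52  47  46  45  46  43
   46  46  67 123]
 [ 82 103 113 113 113 114 121 137 142 143 137  99  60  48  45  46  46  46
   46  46  65 125]
 [ 79  92 122 116 113 113 125 145 163 166 162 116  65  47  45  43  44  46
   45  46  66 126]
 [ 76  86 118 117 113 112 115 127 160 170 165 121  69  46  45  46  45  46
   46  48  66 128]
 [ 78  86 117 127 117 114 112 118 148 163 163 128  82  65  64  63  62  64
   62  62  74 133]
 [ 78  88 132 150 128 114 113 115 126 132 133 132 131 131 130 130 131 130
  131 126 103 144]
 [ 79  89 136 160 137 117 112 112 112 100  84 107 154 167 167 169 168 167
  166 162 124 150]
 [ 73  90 146 166 153 135 117 112 109
[... 286 characters left out ...]
1  67 119 129 137 138 161 159
  156 157 125 153]
 [ 70 105 158 171 171 166 115  65  49  49  49  59 101 113 117 123 138 134
  130 135 126 148]
 [ 69 105 158 170 171 168 133  82  55  52  55  68 102 110 114 114 116 113
  114 118 122 131]
 [ 71 105 160 169 172 170 154 118  85  85  92 109 130 123 123 124 115 114
  114 113 112 114]
 [ 73 113 158 169 171 170 166 152 137 137 138 148 156 149 148 148 131 132
  124 119 113 112]
 [ 76 113 146 153 158 159 158 155 154 154 147 146 149 149 149 149 138 139
  131 127 112 109]
 [ 94 109 121 123 130 129 129 129 128 127 116 114 116 118 117 118 116 116
  115 113 100  97]
 [ 97  99 101  99  98  98  98  97  98  97  94  94  93  93  91  93  93  93
   91  91  86  86]]
```

carry_out([
  [0,0,-0.05],
  [-0.05,0,0],
  [-0.08,0,0],
  [-0.08,0,0],
  [-0.07,0,0],
], grip=[1,1,1,1,1], turn=[0,0,0,0,0])

```text
t: 48.05
eef_pos: [519.2, -165.9, 255.9]
tcp_rot: [-0.206, 1.57, -0.248]
ft_force: [-0.6, 0.0, 0.4]
opening: 0.002
```

carry_out([
  [0,-0.049,0.079],
  [0,-0.049,0.079],
  [0,-0.049,0.079],
  [0,0,0],
  [0,0,0],
], grip=[1,1,1,1,1], turn=[0,0,0,0,0])

```text
t: 48.55
eef_pos: [634.5, -244.5, 252.7]
tcp_rot: [2.651, 1.569, 2.608]
ft_force: [-1.0, 0.2, 0.3]
opening: 0.005
```

Run:
```python
from h import *
go(634,-245,204,np.pi/2-.044)
# lid edge check in wrist and side
knee('s16')
```

```text
at [ 634.5 -244.5  252.7] yaw 1.5284 shift [ 0.0974 -0.0012 -0.0007] turn 0.0005
[-0.8 -0.1  0.1] [ 634.  -244.   253.3]
[[ 69  80 104  97  89  86  87  85  86  88  86  88  87  86  86  87  87  87
   87  86  87 104]
 [ 72  84 107 105  93  88  87  86  87  86  88  87  86  87  88  87  87  86
   87  86  88 115]
 [ 86  95 110 111 103  91  88  88  89  88  89  88  88  90  90  90  89  88
   86  86  90 119]
 [ 94 104 111 114 111  99  99  98  99  98  93  93  94 105 109 107 105  91
   89  87  96 124]
 [ 91 109 114 113 112 107 107 110 111 109 106 104 106 118 122 120 116 107
  101 102 103 129]
 [ 85 103 112 113 114 114 120 137 142 143 142 142 142 145 146 145 145 145
  142 139 116 132]
 [ 81  93 122 116 114 113 126 145 163 166 167 168 170 169 170 170 169 169
  169 164 124 131]
 [ 78  87 119 117 113 112 116 127 160 168 170 170 170 172 170 171 171 171
  171 168 126 134]
 [ 81  86 118 127 116 112 112 116 148 163 167 168 170 170 170 171 171 171
  172 167 125 140]
 [ 82  88 132 150 127 116 112 114 126 132 137 151 166 170 170 171 170 171
  171 165 126 147]
 [ 83  89 135 161 136 118 113 113 111 101  88 113
[... 367 characters left out ...]
0  67 120 128 136 138 160 162
  173 171 134 157]
 [ 84 105 158 171 172 165 114  65  51  48  50  58 100 112 118 124 138 136
  151 156 156 183]
 [ 85 106 158 171 170 168 132  82  56  52  55  67 101 112 114 115 114 113
  117 128 149 169]
 [ 84 108 157 170 171 170 155 118  85  86  90 109 130 124 122 123 115 115
  113 114 118 120]
 [ 85 114 157 168 171 170 166 152 137 137 139 148 156 149 148 148 131 133
  124 120 114 115]
 [ 88 113 144 152 159 159 158 156 154 154 146 145 149 149 150 148 137 140
  132 126 116 139]
 [ 98 109 120 124 129 130 130 129 128 128 116 113 117 117 118 118 116 116
  115 112 104 128]
 [ 97 100 100  99  99  99  99  97  98  97  95  94  91  93  92  92  91  93
   92  90  88  92]]
```

carry_out([
  [0.05,0,0],
  [0.048,0,0],
  [0,0,-0.02],
  [0,0,-0.02],
  [0,0,-0.01],
], grip=[1,1,1,1,1], turn=[0,0,0,0,0])

```text
t: 49.1
eef_pos: [608.5, -243.2, 207.0]
tcp_rot: [-0.43, 1.569, -0.472]
ft_force: [0.7, 0.6, -0.1]
opening: 0.003
```

Run:
```python
from h import *
p,_=tool(); print(p,env.state()['ft_force'])
f=np.linspace(0.02,1.57,26); X=-115*np.sin(f)+3.5*np.cos(f)+10; Z=75+115*np.cos(f)+3.5*np.sin(f)+14
c,s=np.cos(-.044),np.sin(-.044); print('start world',593.6+X[0]*c, Z[0])
print(np.c_[f[1:],-np.diff(Z)/500,np.diff(X)/500].round(4).tolist())
```

```text
[ 608.49181671 -243.16743654  206.98783133] [ 0.74217152  0.63036069 -0.1266897 ]
start world 604.7886140316667 204.0469961000831
[[0.082, 0.0003, -0.0143], [0.144, 0.0012, -0.0142], [0.206, 0.0021, -0.0141], [0.268, 0.0029, -0.014], [0.33, 0.0038, -0.0138], [0.392, 0.0046, -0.0135], [0.454, 0.0055, -0.0132], [0.516, 0.0063, -0.0128], [0.578, 0.007, -0.0124], [0.64, 0.0078, -0.0119], [0.702, 0.0085, -0.0114], [0.764, 0.0092, -0.0109], [0.826, 0.0099, -0.0103], [0.888, 0.0105, -0.0097], [0.95, 0.0111, -0.009], [1.012, 0.0116, -0.0083], [1.074, 0.0121, -0.0076], [1.136, 0.0125, -0.0068], [1.198, 0.0129, -0.006], [1.26, 0.0133, -0.0052], [1.322, 0.0136, -0.0044], [1.384, 0.0138, -0.0035], [1.446, 0.014, -0.0026], [1.508, 0.0142, -0.0018], [1.57, 0.0142, -0.0009]]
```

carry_out([
  [0.003,0,-0.02],
  [0.002,0,-0.0145],
  [0.002,0,-0.014],
  [0.003,0,-0.014],
  [0.004,0,-0.014],
], grip=[1,1,1,1,1], turn=[0,0,0,0,0])

```text
t: 49.6
eef_pos: [570.8, -241.7, 198.2]
tcp_rot: [-0.341, 1.57, -0.383]
ft_force: [1.1, -0.6, 2.3]
opening: 0.007
```

carry_out([
  [0.0046,0,-0.0135],
  [0.0055,0,-0.013],
], grip=[1,1], turn=[0,0])

```text
t: 49.8
eef_pos: [557.5, -241.1, 192.8]
tcp_rot: [2.417, 1.571, 2.375]
ft_force: [1.5, -0.3, 1.9]
opening: 0.004
```

Run:
```python
from h import *
print(tool()[0],env.state()['ft_force']); knee('s17')
```

```text
[ 557.45030105 -241.09336985  192.80942526] [ 1.46626394 -0.33504124  1.85185171]
[ 0.6 -0.4  0.6] [ 556.5 -240.9  192.3]
[[ 67  66  69  77  81  83  85  82  72  69  75  84  85  86  87  88  86  87
   87  86  87 104]
 [ 66  68  72  79  83  85  85  75  69  69  76  85  87  88  86  88  87  86
   88  85  89 113]
 [ 67  70  76  81  85  85  83  72  68  75  82  87  89  89  91  89  89  88
   85  86  91 119]
 [ 67  73  80  83  87  86  78  69  71  86  87  91  94 105 108 106 104  93
   87  87  95 125]
 [ 70  77  81  85  88  86  86  79  80  98  94 100 105 118 120 119 115 106
  101 100 104 128]
 [ 74  80  82  86  89  96 104  99  98 108 114 135 142 146 145 145 145 143
  142 140 116 129]
 [ 77  81  85  87  92 126 120 113 110 113 129 159 168 168 169 168 169 170
  169 163 123 131]
 [ 80  82  85  86  92 127 120 114 113 114 135 162 170 171 171 171 171 171
  171 166 125 133]
 [ 82  85  87  89  94 106 113 114 113 114 134 162 169 170 171 170 171 171
  171 167 125 139]
 [ 83  87  88  96 101 106 117 114 113 114 130 161 169 170 171 170 171 170
  170 166 126 145]
 [ 87  89  91 101 104 106 120 114 113 114 126 16
[... 368 characters left out ...]
1 140 164 171 170 171 170 172
  171 166 127 153]
 [ 73  77  98 103 104 101 106 108 102 103 112 107 157 168 168 169 170 170
  169 164 127 153]
 [ 69  76  99 104 102  95  80  85  80  81  95  91 142 151 152 151 161 164
  162 157 125 146]
 [ 66  75  98 104 103  89  66  57  54  55  69  88 120 127 127 130 138 139
  140 137 121 131]
 [ 68  79  98 102 102  88  63  51  51  51  55  82 109 112 116 116 119 118
  117 117 116 117]
 [ 71  82  94  97 100  94  68  59  58  59  60  73 102 108 109 110 109 109
  108 109 108 110]
 [ 91  93  97  97  98  98  87  83  83  82  81  83  95  98  99  98  99  99
   98  97  97  97]
 [ 99  98  98  96  95  95  93  91  91  92  91  90  91  90  90  91  89  90
   89  88  86  85]]
```

carry_out([
  [0.0063,0,-0.0128],
  [0.007,0,-0.0124],
  [0.0078,0,-0.012],
  [0.0085,0,-0.0114],
  [0.0092,0,-0.011],
], grip=[1,1,1,1,1], turn=[0,0,0,0,0])

```text
t: 50.35
eef_pos: [527.8, -239.8, 173.2]
tcp_rot: [1.867, 1.571, 1.825]
ft_force: [2.0, 0.4, -0.4]
opening: 0.005
```

carry_out([
  [0.0099,0,-0.0103],
  [0.0105,0,-0.0097],
  [0.011,0,-0.009],
  [0.0116,0,-0.0083],
  [0.012,0,-0.0076],
], grip=[1,1,1,1,1], turn=[0,0,0,0,0])

```text
t: 50.85
eef_pos: [505.5, -238.9, 145.6]
tcp_rot: [2.307, 1.571, 2.265]
ft_force: [0.6, -0.4, 0.1]
opening: 0.005
```

carry_out([
  [0.0125,0,-0.0068],
  [0.013,0,-0.006],
  [0.0133,0,-0.0052],
  [0.0136,0,-0.0044],
  [0.0138,0,-0.0035],
], grip=[1,1,1,1,1], turn=[0,0,0,0,0])

```text
t: 51.35
eef_pos: [492.7, -238.3, 112.5]
tcp_rot: [1.998, 1.571, 1.955]
ft_force: [0.7, -0.1, -0.5]
opening: 0.006
```

carry_out([
  [0.012,0,-0.0026],
  [0.01,0,-0.0018],
  [0,0,0],
], grip=[1,1,1], turn=[0,0,0])

```text
t: 51.65
eef_pos: [490.3, -238.1, 101.3]
tcp_rot: [2.557, 1.569, 2.515]
ft_force: [0.1, 0.7, 0.1]
opening: 0.007
```

Run:
```python
from h import *
print(tool()[0],env.state()['ft_force'])
```

```text
[ 490.29960151 -238.07998794  101.29948391] [0.10427044 0.67583882 0.13943109]
```

carry_out([
  [0.006,0,0],
  [0.006,0,0],
  [0.005,0,0],
  [0,0,0],
], grip=[1,1,1,1], turn=[0,0,0,0])

```text
t: 52.05
eef_pos: [490.7, -238.2, 93.3]
tcp_rot: [2.284, 1.57, 2.242]
ft_force: [-0.1, 0.5, -0.2]
opening: 0.003
```

carry_out([
  [0.003,0,0],
  [0,0,0],
], grip=[1,1], turn=[0,0])

```text
t: 52.25
eef_pos: [490.8, -238.3, 92.7]
tcp_rot: [-0.354, 1.57, -0.396]
ft_force: [-1.9, 2.0, 8.4]
opening: 0.005
```

carry_out([
  [0.003,0,0],
  [0,0,0],
], grip=[1,1], turn=[0,0])

```text
t: 52.45
eef_pos: [490.8, -238.3, 92.5]
tcp_rot: [-0.504, 1.569, -0.546]
ft_force: [-6.5, 3.4, 24.6]
opening: -0.001
```

carry_out([
  [-0.02,0,0],
  [-0.08,0,0],
  [-0.1,0,0],
  [-0.08,0,0],
  [0,0.091,0.0116],
], grip=[1,1,1,1,1], turn=[0,0,0,0,0])

```text
t: 52.95
eef_pos: [500.0, -196.5, 235.7]
tcp_rot: [-0.506, 1.561, -0.553]
ft_force: [0.7, -0.5, -0.6]
opening: 0.002
```

carry_out([
  [0,0.091,0.0116],
  [0,0.091,0.0116],
  [0,0.091,0.0116],
  [0,0.091,0.0116],
  [0,0.091,0.0116],
], grip=[1,1,1,1,1], turn=[0,0,0,0,0])

```text
t: 53.45
eef_pos: [537.0, 34.9, 230.9]
tcp_rot: [0.166, 1.57, 0.123]
ft_force: [0.7, -0.5, 0.1]
opening: 0.0
```

carry_out([
  [0,0.091,0.0116],
  [0,0.091,0.0116],
  [0,0.091,0.0116],
  [0,0,0],
  [0,0,0],
], grip=[1,1,1,1,1], turn=[0,0,0,0,0])

```text
t: 53.95
eef_pos: [559.8, 169.5, 230.4]
tcp_rot: [-2.706, 1.57, -2.746]
ft_force: [0.4, -1.0, -0.5]
opening: 0.007
```

Run:
```python
from h import *
import pickle
p,R=tool(); print(p,yaw(R)); im,i=snap('wrist','w20'); i0,_,_=pickle.load(open('w11.pkl','rb'))
# compare with w11 about bolts/rib: warp by plane homography at z=60
a=cv2.imread('pics/w11.png')
for nm,(x,y,z) in {'boltR':(-7,-60,96),'boltL':(-7,60,96),'nutR':(-7,-60,58),'nutL':(-7,60,58),'ribR':(-55,-80,74),'ribL':(-55,80,74),'plateR':(86,-83,21),'plateL':(86,83,21)}.items():
    P=[*P2W(x,y),z]; u0=proj(i0,[P])[0]; u=proj(i,[P])[0]
    t=cv2.getRectSubPix(a,(31,31),u0.tolist()); s=cv2.getRectSubPix(im,(61,61),u.tolist())
    r=cv2.matchTemplate(s,t,cv2.TM_CCOEFF_NORMED); _,v,_,l=cv2.minMaxLoc(r); print(nm,round(v,3),np.array(l)-15)
sd,si=snap('side','s20'); tp,ti=snap('top','t20'); s0=cv2.imread('pics/side0.png')
# lid shut: expected outline at z 78.5
H=np.array([593.6,-243.4]); ex=np.array([.999,-.044]); ey=np.array([.044,.999])
q=lambda dx,dy:[*(H+dx*ex+dy*ey),78.5]
print('lid edge proj side',proj(si,[q(-140,90),q(-140,-90),q(0,90),q(-70,0)]).round(1).tolist(),'top',proj(ti,[q(-140,90),q(-140,-90),q(0,0),q(-70,0)]).round(1).tolist())
print('lid patch std/mean top', [(tp[y-6:y+7,x-12:x+13].reshape(-1,3).mean(0).round(),tp[y-6:y+7,x-12:x+13].std().round(1)) for x,y in [proj(ti,[q(-70,0)])[0].astype(int),proj(ti,[q(-110,40)])[0].astype(int)]])
u=proj(ti,[q(-140,0)])[0].astype(int); print('front edge profile top (rows around',u[1],')',cv2.cvtColor(tp,6)[u[1]-6:u[1]+8,u[0]])
for nm,b in (('tin',(321,166)),):
    f=lambda m:np.argwhere((m[140:190,295:350,2]>150)&(m[140:190,295:350,1]<90)).mean(0)
    print(nm,f(cv2.imread('pics/top0.png')),f(tp))
```

```text
[559.83908411 169.50712859 230.40541654] 1.5307973691462107
boltR 0.986 [0 0]
boltL 0.99 [0 0]
nutR 0.989 [0 0]
nutL 0.988 [0 0]
ribR 0.993 [0 0]
ribL 0.99 [0 0]
plateR 0.983 [0 0]
plateL 0.97 [0 0]
lid edge proj side [[333.5, 218.1], [331.5, 181.8], [280.2, 219.4], [307.2, 199.5]] top [[392.5, 247.3], [468.3, 250.9], [432.5, 190.1], [431.6, 219.5]]
lid patch std/mean top [(array([127., 133., 136.]), np.float64(4.1)), (array([143., 152., 155.]), np.float64(27.4))]
front edge profile top (rows around 249 ) [209 210 210 211 214 204 151 126 175 219 229 229 228 228]
tin [17.875  25.5625] [nan nan]<stdin>:18: RuntimeWarning: Mean of empty slice.
  ret = um.true_divide(
```

Run:
```python
from h import *
import pickle
im=cv2.imread('pics/w11.png'); i,p,R=pickle.load(open('w11.pkl','rb')); g=cv2.cvtColor(im,6)
# bar corners picked in c11 (2.3x, offset 204,39), nut top z ~ 56
q=lambda x,y:(204+x/2.3-.3,39+y/2.3-.3)
for nm,a,b in (('R',((107,213),(158,212)),((108,306),(155,312))),('L',((426,181),(474,184)),((414,276),(461,283)))):
    A=onz(i,[q(*a[0]),q(*a[1]),q(*b[0]),q(*b[1])],56)[:,:2]
    d=(A[2]+A[3]-A[0]-A[1])/2; ctr=A.mean(0)-C; c,s=np.cos(PY),np.sin(PY)
    print(nm,'bar len',np.linalg.norm(d).round(1),'angle cw past slot dir',round(-(np.arctan2(d[1],d[0])-PY),3),'centre plate',(c*ctr[0]+s*ctr[1]).round(1),(-s*ctr[0]+c*ctr[1]).round(1))
r=onz(i,[q(42,112),q(47,146),q(505,70),q(505,103)],74)[:,:2]-C; print('rib mid plate x',((r@[np.cos(PY),np.sin(PY)])).round(1))
n=onz(i,[q(200,238),q(340,228)],29)[:,:2]-C; print('notch end plate x',(n@[np.cos(PY),np.sin(PY)]).round(1))
```

```text
R bar len 35.7 angle cw past slot dir 0.139 centre plate -6.1 -57.7
L bar len 35.5 angle cw past slot dir 0.175 centre plate -6.5 59.5
rib mid plate x [-59.7 -48.4 -59.1 -48.4]
notch end plate x [-11.8 -10.6]
```

```bash
python3 -c "
from h import *
print(env.state()['t'],env.job_done())"
```

```text
the job is handed in; nothing more can be done
54.1 None
```

The job is handed in at t ≈ 54 s. The fence is clamped on the plate by both bolts that were in the case (the third pocket was empty), and the case lid is shut.

- **Fence and bolts:** the bolts stand in the two outer notches, square to the slots and about 1 mm from the seats. The fence rib and plate agree to within about 1 mm. A final picture matched the one taken after tightening, so nothing had shifted.
- **Nuts:** the bars end about 1.7 rad clockwise from square, so allowing for up to 0.13 rad of bolt turn the nuts are at about 1.55 rad or more. I worked this out from the pictures and the gripper's turn; the joint itself could not be read.
- **Stay:** the first press sprang back to locked, because the lid had been drawn against the gripper's body. A second press, farther from the lid, broke the knee, and the side camera showed it staying down with the lid still up.
- **Lid:** I lowered it from behind at about 0.6 rad/s. It stopped hard at the expected height, with about 25 N on the fingertip, and the top view showed it closed.

**Not confirmed:**
- My last check on the tin failed because the arm hid it from the top camera. I never checked the eraser and marker again, but no move was planned near any of the three.
- Contact heights put the plate about 2 mm higher than the text says. I never resolved that, and it did not affect the fit.

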